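# Tidy the tins, spoons and garlic away after cooking

### The job

Tidy the counter after cooking: pull the little cabinet's drawer wide open by its handle, put every steel spice tin in its blue-lined left compartment and every small bamboo spoon in its green-lined right compartment, and put every garlic bulb in the white dish. When everything is put away, push the drawer fully shut. Leave the pepper grinder and the tumbler standing where they are.

Things in the scene. Friction and masses are not known exactly. Their poses are not given: they have to be found in the camera images.
- cab_front (a point): Middle of the top front edge of a low wooden one-drawer cabinet fixed on the counter: 265 mm deep behind this edge, 280 mm wide, 104 mm high. x points back into the cabinet (away from the robot), y to its left, z up. The drawer's front board, 15 mm thick and 274 mm wide, stands against this edge when shut. The cabinet stands elsewhere and a little turned in every start.
- cab_drawer0 (a joint): How far the drawer is pulled out, m: 0 fully shut, 0.198 at its stop; it slides straight out along the -x of point cab_front. It starts between 0 and 0.02. It needs only 1 to 2 N to move and stays where it is left.
- cab_drawer0_handle (a point): Middle of the drawer's handle: a horizontal round steel bar 11 mm thick and 120 mm long, along its y, its axis 35 mm in front of the drawer's front and 66 mm above the counter, held by two short stems 51 mm either side of the middle. The gap behind the bar is open from above. Its axes are those of cab_front.
- bay_tins (a point): Left compartment of the drawer, blue-lined, for the spice tins. Site: on its floor (22 mm above the counter), mid-width, at its front end, against the front board; moves with the drawer; x towards the drawer's back, y left, z up. Inside: 116 mm wide, 235 mm long; pulled out 180 mm, x = 0 to 170 mm is uncovered. Heights above the floor: outer walls 60 mm, divider 44 mm, front board 70 mm.
- bay_spoons (a point): Right compartment of the drawer, green-lined, for the bamboo spoons. Site: on its floor (22 mm above the counter), mid-width, at its front end, against the front board; moves with the drawer; x towards the drawer's back, y left, z up. Inside: 116 mm wide, 235 mm long; pulled out 180 mm, x = 0 to 170 mm is uncovered. Heights above the floor: outer walls 60 mm, divider 44 mm, front board 70 mm.
- dish: Round white ceramic dish, loose, 500 g, 160 mm across the rim, 124 mm across the foot, 34 mm high, wall 5 mm, flat inner floor 5 mm above the counter and about 114 mm across. Origin: centre of its underside. For the garlic.
- tin1: Steel spice tin, a closed cylinder 44 mm across and 36 mm high with a lid band and a brass dot on its flat closed lid, about 90 g, standing upright on the counter at the start. Origin: centre of its underside; z up through the lid. May be absent in a given start.
- spoon1: Small flat bamboo spoon, 96 mm long, 14 mm thick, about 30 g, lying flat on the counter at the start. Origin: centre of its underside, halfway along its length; x runs along it towards the round bowl end (34 mm across, from x = 14 to 48 mm); the straight handle is 13 mm wide (x = -48 to 14 mm). z is up. It balances within 10 mm of the origin. May be absent in a given start.
- garlic1: Garlic bulb, off-white, rigid, 46 mm across at its widest (12 mm above its underside), 46 mm high with a pointed neck, flat foot 28 mm across, about 50 g, standing on its foot at the start. Origin: centre of the foot; z up through the neck. May be absent in a given start.
- tin2: Steel spice tin, a closed cylinder 44 mm across and 36 mm high with a lid band and a brass dot on its flat closed lid, about 90 g, standing upright on the counter at the start. Origin: centre of its underside; z up through the lid. May be absent in a given start.
- spoon2: Small flat bamboo spoon, 96 mm long, 14 mm thick, about 30 g, lying flat on the counter at the start. Origin: centre of its underside, halfway along its length; x runs along it towards the round bowl end (34 mm across, from x = 14 to 48 mm); the straight handle is 13 mm wide (x = -48 to 14 mm). z is up. It balances within 10 mm of the origin. May be absent in a given start.
- garlic2: Garlic bulb, off-white, rigid, 46 mm across at its widest (12 mm above its underside), 46 mm high with a pointed neck, flat foot 28 mm across, about 50 g, standing on its foot at the start. Origin: centre of the foot; z up through the neck. May be absent in a given start.
- grinder: Bystander: push-button pepper grinder of clear acrylic, dark peppercorns in it, with a steel head, 50 mm across, 138 mm high, standing. Origin: centre of its underside.
- tumbler: Bystander: empty steel tumbler, 72 mm across the rim, 100 mm high, standing. Origin: centre of its underside.
Things that resemble listed ones, but are neither listed nor needed, are in the scene too. What is shaped like the garlic1 but purple or turquoise is not meant.

How it is judged:
By the outcome, as a careful person would: the job done as asked, in the order asked, and still so for the second after the job is handed in, with the robot touching nothing.
Of tin1, tin2, spoon1, spoon2, garlic1, garlic2 only 4 to 6 are there at a start; the rules pass over those that are not, and their reading is None.
At some moment in a run one of tin1, tin2, spoon1, spoon2, garlic1, garlic2 may be knocked a few centimetres aside while the robot is not near it.
Once in a run the grip may slacken for a moment while it holds something.
It also fails if it takes over 210 s, if anything falls off the work surface, if the arm or the gripper's body presses on something with over 40 N, if the wrist force passes 120 N, or if a joint passes its speed limit or range.

### The arm

A 6-joint arm with a two-finger parallel gripper is mounted at the origin on the work surface. World frame = base frame: x ahead of the robot, y to its left, z up, the work surface at z = 0. Lengths are in m, angles in degrees, forces in N, time in s.
With the tool pointing down it reaches from about 0.3 to 0.875 m from the base axis. Payload 6.4 kg.
Tool frame: the origin (TCP) lies between the finger pads; the fingertips stand 17 mm ahead of it and the grasp point (between the pads) lies 2 mm behind it (env.tips_ahead is the distance from the TCP to the fingertips, in m); y points along the fingers, x is the direction in which the jaws open and shut, and the axes are right-handed (so a half turn about y gives the same grasp; the last joint's range is limited). The gripper opens to 85 mm and grips with 20 to 120 N. Pads are 22 mm wide; open, the fingers measure 114 mm over their backs; the gripper's body (76 mm by 85 mm) begins 54 mm behind the grasp point. The pads swing forward as they close: fully open they stand 13 mm farther back than shut.
Start: joints at [56.075, 10.359, 92.074, -0, 77.567, -11.82], TCP at [0.216, 0.533, 0.248] pointing down, gripper open.
Joint ranges: [-171.53, 171.53], [-51.25, 118.39], [17.06, 147.69], [-65.23, 245.23], [0, 150.52], [-178.68, 178.68]. Speed limits (degrees/s): [147.25, 147.25, 172.46, 180, 180, 180].

### API

Orientations are given as [roll, pitch, yaw] about the fixed x, y, z axes, in that order (R = Rz(yaw) Ry(pitch) Rx(roll)).
In Python, from rig import env gives the robot as it stands.
- The arm moves only by the tool carry_out, never from a script. Its argument "rows" is a list of rows, each an object of numbers: "x", "y", "z": the shift along the tool's x, y, z in mm; "turn": the turn about the tool's y in rad; "fingers": the opening in per cent of the stroke, from 0 (shut) to 100 (fully open). In form: [{"x": .., "y": .., "z": .., "turn": .., "fingers": ..}, ...]. A call has 1 to 12 rows; each row is the pose to reach, as a shift and turn from the pose measured when the call began, along the tool's axes at that moment; what a row does not reach only later rows make up. A row lasts 1/12 s, in which the tool goes at most 41.7 mm and 7.16 degrees, less where a joint would pass 70% of its speed; a pose out of reach is approached as far as the arm can. A call with a gripper value outside its range is refused whole. The fingers move at their own pace and stop on an object; "grip_force" is the grip in N (left out, the last holds). Time passes only in rows, so rows that repeat a pose let the fingers close. It gives the time, the measured TCP pose, the force and the opening at its end, in the units of the state.
- env.observe(): the state, without advancing time (a new reading comes with each control period).
- env.snapshot(name): name is "scene" or "top"; returns the picture (480x640x3 uint8, red, green, blue); there is no depth.
- env.get_calibration(name): a dict with "mtx" (3x3 intrinsics, pixels), "pose" (4x4, takes a point from camera to world coordinates). Camera axes: x right, y down, z forward; pixel columns grow to the right and rows downward; lengths in m; the calibration is good to about 2 mm. A picture is of the moment at which its call begins. get_calibration takes no time and is no camera call.
- env.finish_job(): hands the job in, once; it reports no verdict.
Trained networks look in the newest picture that a camera, given by its name, has taken for a name from the list of things; names that differ only in an ending like _2 or _b are one class to them, and where a whole thing is asked for, a point or a joint stands for the part that bears it (a point fixed in the world has none). Each returns a list of dicts, best first, with "p" (0 to 1); they miss things now and then, are a little off and sometimes report something else, mostly with a low value. They report only what shows in the picture. A call takes as long as a camera call. They do not tell look-alikes from the thing itself.
- env.boxes_of(camera, query): "location" ([x, y, z] in m, in the coordinates of the camera as it stood for that picture, good to about 4 mm: the middle of the surface that is visible of it).
- env.tip_of(camera, query): "location" ([x, y, z] in m, in the coordinates of the camera as it stood for that picture, good to about 4 mm: a listed point, or the origin of a listed thing).
The state is a dict: "time_s": time; "joints": joint angles; "joint_velocities": joint speeds; "joint_torque": joint torques, N m; "eef_pos": TCP position; "eef_rot": TCP orientation; "wrist_force": force on the tool from outside, world axes, zero at the start; "wrist_torque": the same for the moment, N m; "opening": finger opening in m.
Only numpy, scipy, OpenCV 4.12 (cv2) and the standard library are available. Lean on these libraries where they do the work, as an engineer would, in place of code of your own. Each camera call takes 0.05 s, during which the arm holds its last target.

## Working session

There is one attempt and no reset: what is moved stays moved. The work goes in short steps, Python scripts to look and compute and a tool call to move; the robot and the scene stay as the last step left them, time stands still between calls to the robot, and variables do not carry over. Pictures are saved under pics/ and viewed, and the job is handed in when it is done.

Besides the shell and the picture viewer there is one more tool, called after "Emit:" by a JSON object that holds its "fn" and its "kwargs". carry_out: Moves the arm, as the interface text tells. Its arguments: {"type":"object","properties":{"rows":{"type":"array"},"grip_force":{"type":"number"}},"required":["rows"]}

```bash
ls; mkdir -p pics; python3 - <<'E'
from rig import env
import cv2
print(env.observe())
for n in("scene","top"):
    im=env.snapshot(n); cv2.imwrite(f"pics/{n}0.png",im[:,:,::-1])
    c=env.get_calibration(n);print(n,c["mtx"],c["pose"])
E
```

```text
pics
{'time_s': 0.0, 'joints': array([ 5.60737827e+01,  1.03996857e+01,  9.21325319e+01,  3.07836134e-04,
        7.75656459e+01, -1.18204341e+01]), 'joint_velocities': array([ 0.02783982,  0.05151174,  0.15764093,  0.05186631,  0.01007477,
       -0.01880695]), 'joint_torque': array([ 9.08411894e-04, -4.44855416e+01, -3.51349354e+01,  4.66305863e-06,
        8.79600935e-03,  3.82620948e-07]), 'eef_pos': array([0.21607271, 0.53229922, 0.24739839]), 'eef_rot': array([-89.97965899,   0.09572666,  67.89416724]), 'wrist_force': array([ 0.00373619,  0.35375783, -0.06035795]), 'wrist_torque': array([ 0.02869363, -0.00890208,  0.02708496]), 'opening': 0.08545953248102801}
scene [[462.04682715   0.         321.03699543]
 [  0.         462.04682715 238.94560058]
 [  0.           0.           1.        ]] [[ 0.12300945  0.84119541 -0.52655384  1.13700736]
 [ 0.9923522  -0.09876219  0.07404827 -0.1109202 ]
 [ 0.01028545 -0.5316355  -0.8469108   0.93990298]
 [ 0.          0.          0.          1.        ]]
top [[486.63104709   0.         316.01905164]
 [  0.         486.63104709 237.95383359]
 [  0.           0.           1.        ]] [[ 0.0173698  -0.9857153   0.16752208  0.41584468]
 [-0.9995366  -0.01293003  0.02755709 -0.0352641 ]
 [-0.02499738 -0.16792311 -0.98548311  1.00519043]
 [ 0.          0.          0.          1.        ]]
```

View pics/scene0.png

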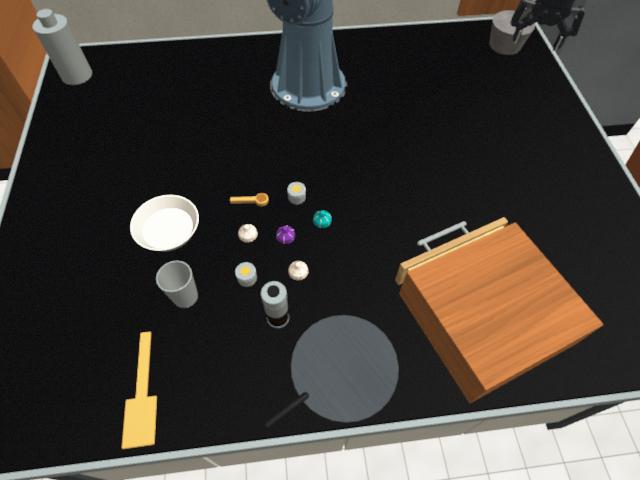

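View pics/top0.png

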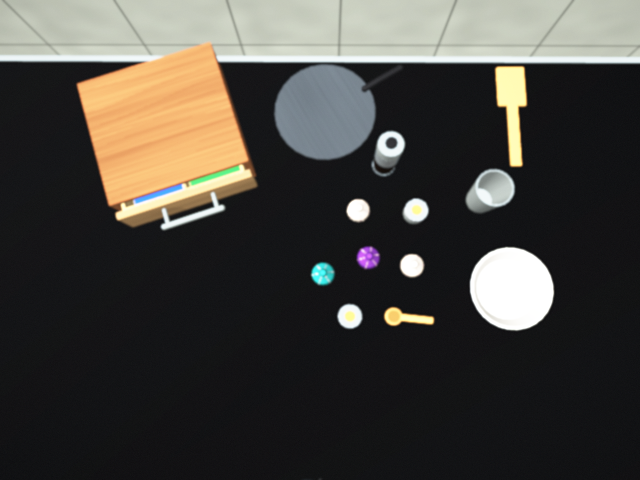

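```bash
cat > h.py <<'E'
from rig import env
import numpy as np, cv2
from scipy.spatial.transform import Rotation as R
def snap(cam,name):
    im=env.snapshot(cam); cv2.imwrite(f"pics/{name}.png",im[:,:,::-1]); return im
def w(cam,p):
    T=env.get_calibration(cam)["pose"]; return (T@np.r_[p,1])[:3]
def ray(cam,u,v,z):
    c=env.get_calibration(cam);T=c["pose"]
    d=T[:3,:3]@np.linalg.solve(c["mtx"],[u,v,1.]); o=T[:3,3]
    return o+d*(z-o[2])/d[2]
def proj(cam,P):
    c=env.get_calibration(cam);p=np.linalg.inv(c["pose"])@np.r_[P,1];q=c["mtx"]@p[:3];return q[:2]/q[2]
def find(cam,q,f="tip_of",pmin=0.2):
    return [(round(d["p"],2),np.round(w(cam,d["location"]),4), np.round(proj(cam,w(cam,d["location"])))) for d in getattr(env,f)(cam,q) if d["p"]>pmin]
def goto(xyz,yaw=None):
    "shift mm along tool axes and turn rad; tool down kept (yaw of tool x, deg)"
    s=env.observe(); A=R.from_euler("xyz",s["eef_rot"],degrees=True).as_matrix()
    d=A.T@(np.array(xyz)-s["eef_pos"])*1000
    y0=s["eef_rot"][2]; t=0
    if yaw is not None:
        dy=(yaw-y0+90)%180-90; t=-np.radians(dy)
    return np.round(d,0),round(t,3)
def st():
    s=env.observe();print("t",round(s["time_s"],2),np.round(s["eef_pos"],4),np.round(s["eef_rot"],1),"F",np.round(s["wrist_force"],1),"op",round(s["opening"],4),"j6",np.round(s["joints"],0))
E
python3 - <<'E'
from h import *
for cam in("top","scene"):
    env.snapshot(cam)
    for q in("cab_front","cab_drawer0_handle","bay_tins","bay_spoons","dish","tin1","spoon1","garlic1","grinder","tumbler"):
        print(cam,q,*find(cam,q),sep="\n   ")
st()
E
```

```text
top
   cab_front
   (0.6, array([0.6733, 0.2586, 0.1065]), array([177., 183.]))
   (0.44, array([0.6444, 0.3129, 0.0239]), array([163., 207.]))
top
   cab_drawer0_handle
   (0.79, array([0.6171, 0.2379, 0.0652]), array([192., 216.]))
top
   bay_tins
   (0.84, array([0.6455, 0.3111, 0.0202]), array([164., 207.]))
   (0.26, array([ 0.6449, -0.09  ,  0.0009]), array([356., 211.]))
top
   bay_spoons
   (0.57, array([0.6845, 0.1957, 0.0218]), array([220., 189.]))
top
   dish
   (0.83, array([ 0.4863, -0.3944,  0.0027]), array([505., 289.]))
top
   tin1
   (0.62, array([ 0.6409, -0.2106,  0.0025]), array([413., 214.]))
   (0.57, array([ 0.4224, -0.0788,  0.0034]), array([350., 318.]))
top
   spoon1
   (0.57, array([ 0.4215, -0.2011,  0.0012]), array([410., 320.]))
top
   garlic1
   (0.9, array([ 0.5514, -0.1101, -0.002 ]), array([365., 255.]))
   (0.62, array([ 0.5111, -0.025 ,  0.0009]), array([324., 274.]))
   (0.56, array([ 5.273e-01, -1.992e-01, -3.000e-04]), array([408., 268.]))
   (0.55, array([ 0.6479, -0.0928,  0.0027]), array([357., 210.]))
   (0.48, array([0.6427, 0.3138, 0.0236]
[... 525 characters left out ...]
6415, -0.207 ,  0.0019]), array([248., 279.]))
scene
   spoon1
   (0.79, array([ 0.418 , -0.195 ,  0.0037]), array([249., 200.]))
scene
   garlic1
   (0.84, array([ 0.6404, -0.0957,  0.0062]), array([297., 273.]))
   (0.76, array([ 0.5278, -0.2006,  0.0008]), array([249., 237.]))
   (0.6, array([ 0.5374, -0.1128,  0.0028]), array([286., 236.]))
   (0.55, array([ 5.06e-01, -2.37e-02,  1.00e-04]), array([321., 223.]))
scene
   grinder
   (0.79, array([ 0.7424, -0.147 ,  0.0024]), array([278., 318.]))
scene
   tumbler
   (0.74, array([ 0.6653, -0.3494, -0.0007]), array([184., 296.]))
t 1.2 [0.2164 0.5328 0.2483] [-90.    0.   67.9] F [-0.4  0.1 -0.3] op 0.0851 j6 [ 56.  10.  92.  -0.  78. -12.]
```

```bash
python3 - <<'E'
from h import *
import numpy as np
for cam,a,b,z in(("top",(163,227),(224,208),.069),("scene",(420,247),(467,226),.069),("top",(80,85),(213,45),.104),("top",(112,203),(247,165),.104)):
    A,B=ray(cam,*a,z),ray(cam,*b,z); 
    d=A-B; 
    if d[1]<0:d=-d
    print(A,B,(A+B)/2,np.linalg.norm(d),np.degrees(np.arctan2(-d[0],d[1])))
im=cv2.imread("pics/top0.png");cv2.imwrite("pics/crop.png",cv2.resize(im[140:250,90:280],None,fx=4,fy=4))
E
```

```text
[0.59296914 0.2936553  0.069     ] [0.63282314 0.17442843 0.069     ] [0.61289614 0.23404187 0.069     ] 0.12571152005652447 18.48324906740376
[0.64183933 0.17959914 0.069     ] [0.59975027 0.29922857 0.069     ] [0.6207948  0.23941386 0.069     ] 0.12681754293114486 19.38333261338659
[0.8748881  0.47026235 0.104     ] [0.96299579 0.20569997 0.104     ] [0.91894194 0.33798116 0.104     ] 0.2788480185911615 18.41939944237928
[0.63207053 0.38357581 0.104     ] [0.71050711 0.12604852 0.104     ] [0.67128882 0.25481217 0.104     ] 0.2692073615610036 16.939465769098348
```

View pics/crop.png

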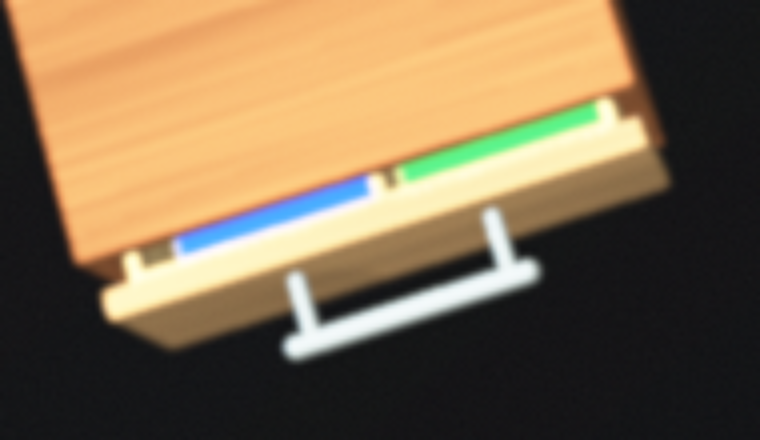

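```bash
python3 - <<'E'
from h import *
print(goto((.612,.235,.2),18.3))
E
```

```text
(array([-127.,   48., -479.]), np.float64(0.866))
```

Emit:
{"fn": "carry_out", "kwargs": {"rows": [{"x": -11,"y": 4,"z": -40,"turn": 0.07,"fingers": 38},{"x": -21,"y": 8,"z": -80,"turn": 0.15,"fingers": 38},{"x": -32,"y": 12,"z": -120,"turn": 0.22,"fingers": 38},{"x": -42,"y": 16,"z": -160,"turn": 0.29,"fingers": 38},{"x": -53,"y": 20,"z": -200,"turn": 0.37,"fingers": 38},{"x": -63,"y": 24,"z": -240,"turn": 0.44,"fingers": 38},{"x": -74,"y": 28,"z": -280,"turn": 0.51,"fingers": 38},{"x": -85,"y": 32,"z": -320,"turn": 0.58,"fingers": 38},{"x": -95,"y": 36,"z": -360,"turn": 0.66,"fingers": 38},{"x": -106,"y": 40,"z": -400,"turn": 0.73,"fingers": 38},{"x": -117,"y": 44,"z": -440,"turn": 0.8,"fingers": 38},{"x": -127,"y": 48,"z": -479,"turn": 0.866,"fingers": 38}]}}

```text
time_s: 2.2
eef_pos: [0.6139, 0.2331, 0.2001]
eef_rot: [-90.0, -0.0, 18.1]
wrist_force: [0.6, 0.9, 0.0]
opening: 0.0325
```

```bash
python3 - <<'E'
from h import *
snap("top","a1");st()
print(find("top","cab_drawer0_handle"))
snap("scene","a1s");print(find("scene","cab_drawer0_handle"))
print(goto((.612,.234,.064),18.3))
E
```

```text
t 2.25 [0.6191 0.2276 0.199 ] [-90.2  -0.1  17.6] F [ 0.1 -3.4  1.1] op 0.0324 j6 [10. 23. 82. -0. 75. -8.]
[(0.62, array([0.6168, 0.2391, 0.0661]), array([192., 216.]))]
[(0.88, array([0.6097, 0.2387, 0.0645]), array([442., 233.])), (0.21, array([ 0.4156, -0.1923,  0.0028]), array([250., 199.]))]
(array([ -0., 136.,   0.]), np.float64(-0.002))
```

View pics/a1s.png

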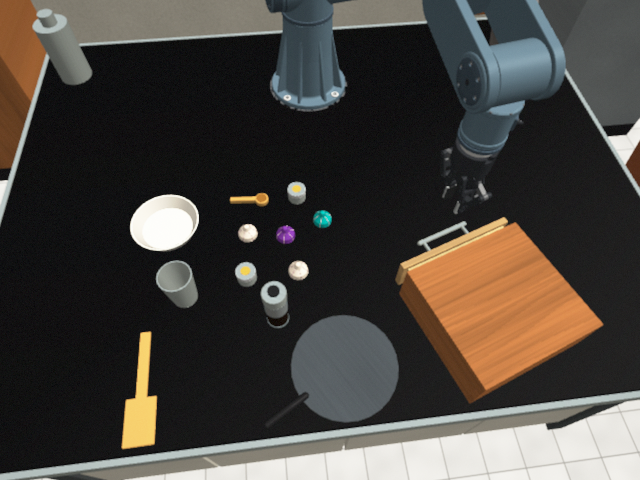

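Emit:
{"fn": "carry_out", "kwargs": {"rows": [{"x": 0,"y": 30,"z": 0,"turn": 0},{"x": 0,"y": 60,"z": 0,"turn": 0},{"x": 0,"y": 90,"z": 0,"turn": 0},{"x": 0,"y": 110,"z": 0,"turn": 0},{"x": 0,"y": 125,"z": 0,"turn": 0},{"x": 0,"y": 136,"z": 0,"turn": 0},{"x": 0,"y": 136,"z": 0,"turn": 0}]}}

```text
$.rows[0]: bad value
```

```bash
python3 - <<'E'
from h import *
im=snap("scene","a2s");st()
cv2.imwrite("pics/a2c.png",cv2.resize(im[150:310,370:560,::-1],None,fx=4,fy=3.6))
E
```

```text
t 2.45 [0.612  0.2348 0.1998] [-90.    0.1  18.3] F [-0.6  0.1  0.2] op 0.0325 j6 [11. 23. 82.  0. 75. -8.]
```

View pics/a2c.png

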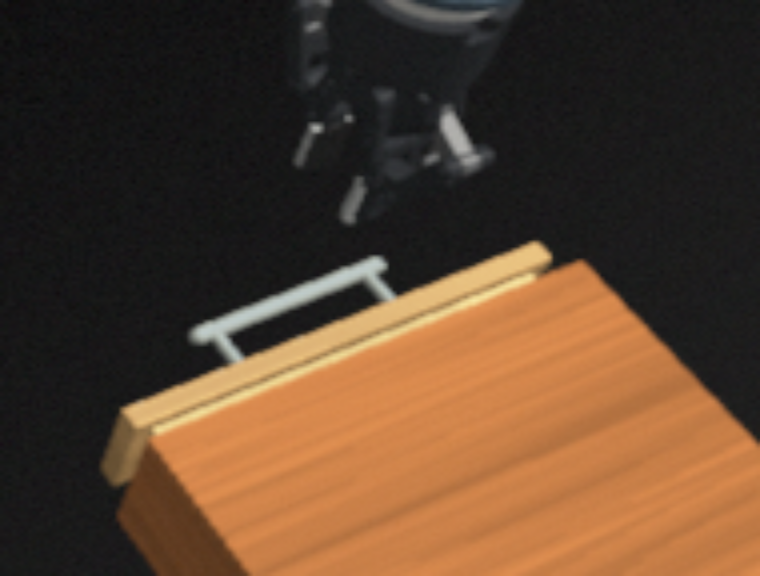

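Emit:
{"fn": "carry_out", "kwargs": {"rows": [{"x": 0,"y": 30,"z": 0,"turn": 0,"fingers": 38},{"x": 0,"y": 60,"z": 0,"turn": 0,"fingers": 38},{"x": 0,"y": 90,"z": 0,"turn": 0,"fingers": 38},{"x": 0,"y": 110,"z": 0,"turn": 0,"fingers": 38},{"x": 0,"y": 125,"z": 0,"turn": 0,"fingers": 38},{"x": 0,"y": 136,"z": 0,"turn": 0,"fingers": 38},{"x": 0,"y": 136,"z": 0,"turn": 0,"fingers": 38}]}}

```text
time_s: 3.03
eef_pos: [0.6135, 0.2369, 0.0659]
eef_rot: [-90.0, -0.3, 18.4]
wrist_force: [-0.1, -0.5, 1.5]
opening: 0.0327
```

```bash
python3 - <<'E'
from h import *
im=snap("scene","a3s");st()
cv2.imwrite("pics/a3c.png",cv2.resize(im[150:310,370:560,::-1],None,fx=4,fy=3.6))
E
```

```text
t 3.08 [0.6129 0.2364 0.0657] [-90.   -0.2  18.4] F [-0.5  0.3  0.5] op 0.0323 j6 [11. 32. 86.  0. 62. -8.]
```

View pics/a3c.png

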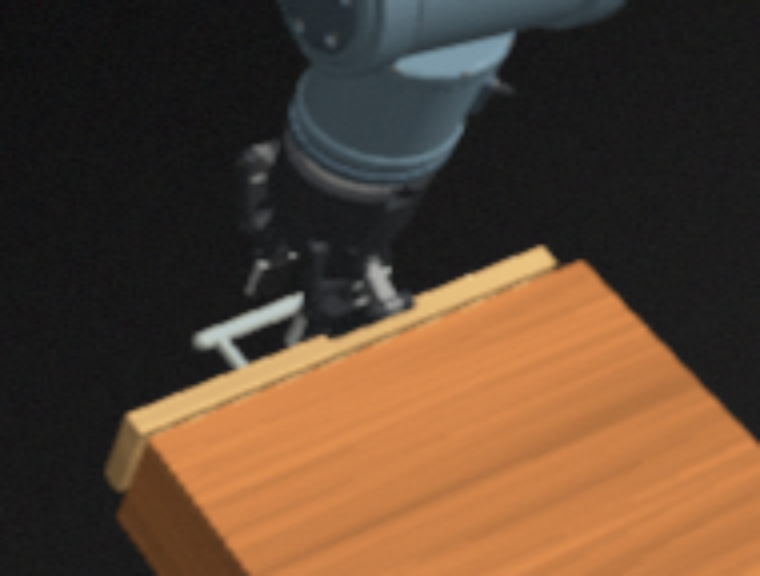

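Emit:
{"fn": "carry_out", "kwargs": {"rows": [{"x": 0,"y": 0,"z": 0,"turn": 0,"fingers": 0},{"x": 0,"y": 0,"z": 0,"turn": 0,"fingers": 0},{"x": 0,"y": 0,"z": 0,"turn": 0,"fingers": 0},{"x": 0,"y": 0,"z": 0,"turn": 0,"fingers": 0},{"x": 0,"y": 0,"z": 0,"turn": 0,"fingers": 0},{"x": 0,"y": 0,"z": 0,"turn": 0,"fingers": 0}], "grip_force": 40}}

```text
time_s: 3.58
eef_pos: [0.6135, 0.2374, 0.0671]
eef_rot: [-89.9, -0.3, 18.4]
wrist_force: [-1.2, 3.2, 7.1]
opening: 0.0099
```

Emit:
{"fn": "carry_out", "kwargs": {"rows": [{"x": -15,"y": 0,"z": 0,"turn": 0,"fingers": 0},{"x": -30,"y": 0,"z": 0,"turn": 0,"fingers": 0},{"x": -45,"y": 0,"z": 0,"turn": 0,"fingers": 0},{"x": -60,"y": 0,"z": 0,"turn": 0,"fingers": 0},{"x": -75,"y": 0,"z": 0,"turn": 0,"fingers": 0},{"x": -90,"y": 0,"z": 0,"turn": 0,"fingers": 0},{"x": -108,"y": 0,"z": 0,"turn": 0,"fingers": 0},{"x": -126,"y": 0,"z": 0,"turn": 0,"fingers": 0},{"x": -144,"y": 0,"z": 0,"turn": 0,"fingers": 0},{"x": -160,"y": 0,"z": 0,"turn": 0,"fingers": 0},{"x": -175,"y": 0,"z": 0,"turn": 0,"fingers": 0},{"x": -185,"y": 0,"z": 0,"turn": 0,"fingers": 0}]}}

```text
time_s: 4.58
eef_pos: [0.439, 0.1765, 0.0671]
eef_rot: [-90.2, -0.4, 18.5]
wrist_force: [5.6, -13.0, 0.3]
opening: 0.0095
```

```bash
python3 - <<'E'
from h import *
im=snap("top","a4");st()
E
```

```text
t 4.63 [0.438  0.1761 0.0671] [-90.3  -0.4  18.5] F [  2.6 -13.3   3.1] op 0.0094 j6 [  8.  12. 114.  -0.  53. -11.]
```

View pics/a4.png

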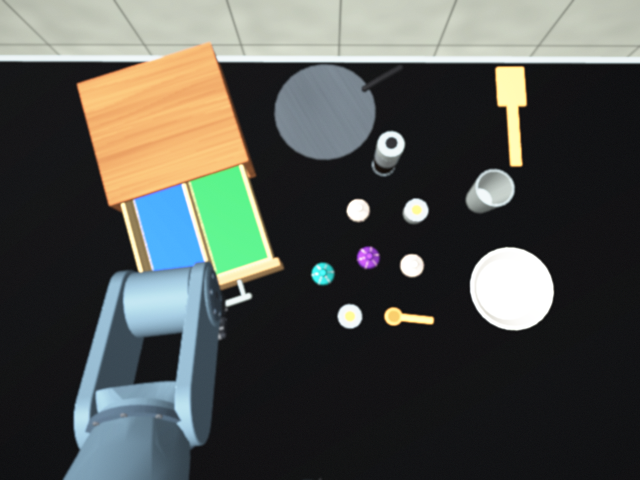

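Emit:
{"fn": "carry_out", "kwargs": {"rows": [{"x": -4,"y": 0,"z": 0,"turn": 0,"fingers": 0},{"x": -8,"y": 0,"z": 0,"turn": 0,"fingers": 0},{"x": -10,"y": 0,"z": 0,"turn": 0,"fingers": 0},{"x": -10,"y": 0,"z": 0,"turn": 0,"fingers": 0}]}}

```text
time_s: 4.97
eef_pos: [0.4374, 0.1756, 0.0676]
eef_rot: [-90.3, -1.7, 18.4]
wrist_force: [40.5, 19.6, -49.0]
opening: 0.0088
```

Emit:
{"fn": "carry_out", "kwargs": {"rows": [{"x": 5,"y": 0,"z": 0,"turn": 0,"fingers": 0},{"x": 6,"y": 0,"z": 0,"turn": 0,"fingers": 20},{"x": 4,"y": 0,"z": 0,"turn": 0,"fingers": 32},{"x": 2,"y": 0,"z": 0,"turn": 0,"fingers": 38},{"x": 0,"y": 0,"z": 0,"turn": 0,"fingers": 38},{"x": 0,"y": -25,"z": 0,"turn": 0,"fingers": 38},{"x": 0,"y": -60,"z": 0,"turn": 0,"fingers": 38},{"x": 0,"y": -95,"z": 0,"turn": 0,"fingers": 38},{"x": 0,"y": -130,"z": 0,"turn": 0,"fingers": 38},{"x": 0,"y": -133,"z": 0,"turn": 0,"fingers": 38}]}}

```text
time_s: 5.8
eef_pos: [0.4363, 0.1753, 0.2073]
eef_rot: [-90.4, -2.3, 18.4]
wrist_force: [0.9, -0.2, 0.2]
opening: 0.0325
```

```bash
python3 - <<'E'
from h import *
st()
for cam in("top","scene"):
    im=snap(cam,"a5"+cam)
    for q in("cab_drawer0_handle","bay_tins","bay_spoons","tin1","spoon1","garlic1","dish"):
        print(cam,q,*find(cam,q),sep="\n   ")
E
```

```text
t 5.8 [0.4363 0.1753 0.2073] [-90.4  -2.3  18.4] F [ 0.9 -0.2  0.2] op 0.0325 j6 [  7.  -2. 111.   0.  69. -11.]
top
   cab_drawer0_handle
   (0.76, array([0.4465, 0.176 , 0.0645]), array([219., 303.]))
top
   bay_tins
   (0.94, array([0.4765, 0.2529, 0.0219]), array([187., 288.]))
top
   bay_spoons
   (0.6, array([0.5174, 0.1388, 0.0208]), array([244., 269.]))
   (0.53, array([ 6.394e-01, -2.136e-01, -5.000e-04]), array([415., 215.]))
top
   tin1
   (0.75, array([ 0.6384, -0.2123,  0.0022]), array([414., 215.]))
   (0.62, array([ 4.215e-01, -7.970e-02,  3.000e-04]), array([350., 318.]))
top
   spoon1
   (0.81, array([ 0.423 , -0.2001, -0.0014]), array([410., 319.]))
top
   garlic1
   (0.94, array([ 0.5509, -0.1136, -0.0016]), array([367., 256.]))
   (0.69, array([ 0.5289, -0.2016,  0.0021]), array([410., 267.]))
   (0.6, array([ 0.511 , -0.0235,  0.0048]), array([323., 274.]))
   (0.59, array([ 6.458e-01, -9.280e-02,  6.000e-04]), array([357., 211.]))
   (0.36, array([ 0.4205, -0.0778,  0.0033]), array([349., 319.]))
top
   dish
scene
   cab_drawer0_handle
   (0.57, array([0.4399, 0
[... 173 characters left out ...]
.0223]), array([389., 215.]))
   (0.24, array([ 0.7441, -0.1487,  0.0012]), array([277., 319.]))
scene
   tin1
   (0.79, array([ 6.405e-01, -2.063e-01, -5.000e-04]), array([248., 279.]))
   (0.55, array([ 0.424 , -0.0749,  0.0031]), array([297., 197.]))
scene
   spoon1
   (0.8, array([ 0.4176, -0.1907,  0.0026]), array([251., 200.]))
scene
   garlic1
   (0.87, array([ 0.6371, -0.0962,  0.004 ]), array([296., 272.]))
   (0.56, array([ 0.5403, -0.1147,  0.0039]), array([285., 237.]))
   (0.5, array([ 0.51  , -0.022 ,  0.0036]), array([322., 223.]))
   (0.49, array([ 0.5266, -0.2027,  0.002 ]), array([248., 237.]))
scene
   dish
   (0.81, array([ 0.484 , -0.3936,  0.0018]), array([168., 230.]))
```

View pics/a5scene.png

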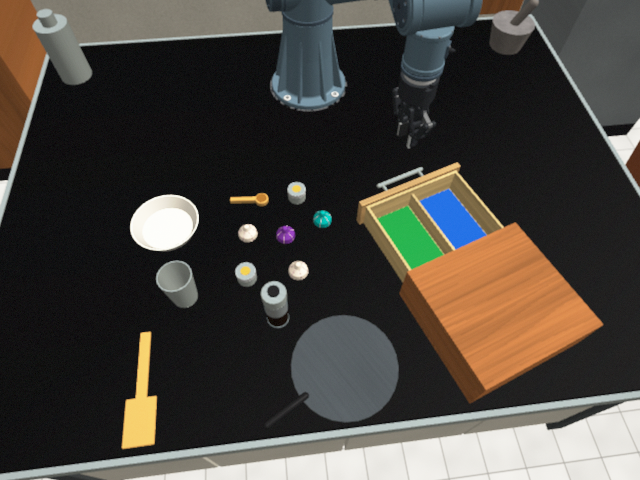

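View pics/a5top.png

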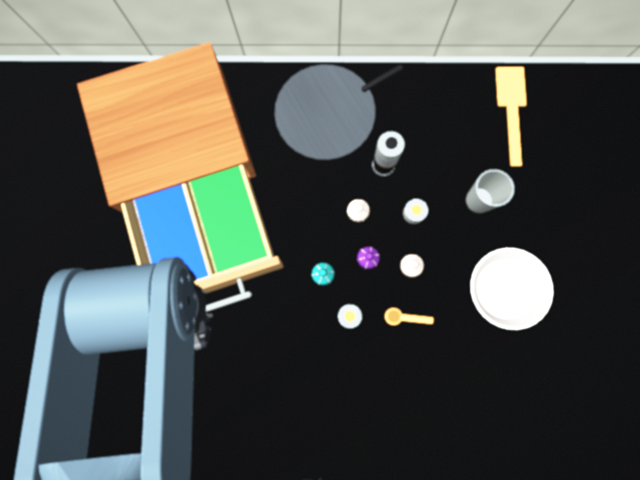

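```bash
python3 - <<'E'
from h import *
print(goto((.5276,-.201,.12),18.3))
E
```

```text
(array([ -31.,   81., -386.]), np.float64(0.001))
```

Emit:
{"fn": "carry_out", "kwargs": {"rows": [{"x": -3,"y": 5,"z": -38,"turn": 0,"fingers": 75},{"x": -6,"y": 10,"z": -76,"turn": 0,"fingers": 75},{"x": -9,"y": 18,"z": -114,"turn": 0,"fingers": 75},{"x": -12,"y": 26,"z": -152,"turn": 0,"fingers": 75},{"x": -15,"y": 34,"z": -190,"turn": 0,"fingers": 75},{"x": -18,"y": 42,"z": -228,"turn": 0,"fingers": 75},{"x": -21,"y": 50,"z": -266,"turn": 0,"fingers": 75},{"x": -24,"y": 60,"z": -304,"turn": 0,"fingers": 75},{"x": -27,"y": 70,"z": -340,"turn": 0,"fingers": 75},{"x": -30,"y": 78,"z": -368,"turn": 0,"fingers": 75},{"x": -31,"y": 81,"z": -386,"turn": 0,"fingers": 75},{"x": -31,"y": 81,"z": -386,"turn": 0,"fingers": 75}]}}

```text
time_s: 7.6
eef_pos: [0.5283, -0.2045, 0.1196]
eef_rot: [-90.3, -1.7, 18.2]
wrist_force: [0.6, -0.3, 0.0]
opening: 0.064
```

```bash
python3 - <<'E'
from h import *
im=snap("scene","b1");st();print(find("scene","garlic1"))
print(goto((.5276,-.201,.019),18.3))
E
```

```text
t 7.65 [ 0.5279 -0.2025  0.1198] [-90.2  -1.7  18.2] F [-1.   0.5  0. ] op 0.0642 j6 [-34.  17. 100.   1.  62. -52.]
[(0.79, array([ 0.5046, -0.0232,  0.002 ]), array([321., 222.])), (0.67, array([ 0.6386, -0.0913,  0.0046]), array([299., 272.])), (0.56, array([ 0.5256, -0.2039,  0.0029]), array([247., 236.])), (0.54, array([0.667 , 0.2554, 0.1011]), array([460., 246.]))]
(array([ -3., 101.,   0.]), np.float64(-0.0))
```

Emit:
{"fn": "carry_out", "kwargs": {"rows": [{"x": -1,"y": 30,"z": 0,"turn": 0,"fingers": 75},{"x": -2,"y": 60,"z": 0,"turn": 0,"fingers": 75},{"x": -3,"y": 85,"z": 0,"turn": 0,"fingers": 75},{"x": -3,"y": 101,"z": 0,"turn": 0,"fingers": 75},{"x": -3,"y": 101,"z": 0,"turn": 0,"fingers": 75},{"x": -3,"y": 101,"z": 0,"turn": 0,"fingers": 40},{"x": -3,"y": 101,"z": 0,"turn": 0,"fingers": 20},{"x": -3,"y": 101,"z": 0,"turn": 0,"fingers": 0},{"x": -3,"y": 101,"z": 0,"turn": 0,"fingers": 0},{"x": -3,"y": 101,"z": 0,"turn": 0,"fingers": 0}], "grip_force": 35}}

```text
time_s: 8.53
eef_pos: [0.5288, -0.2018, 0.0204]
eef_rot: [-90.3, -1.8, 18.3]
wrist_force: [0.1, 0.6, 4.9]
opening: 0.0425
```

```bash
python3 - <<'E'
from h import *
st()
d=np.array([.484,-.3925,0])+np.array([-.009,.027,0])
print(goto(d+[0,0,.14],18.3))
E
```

```text
t 8.53 [ 0.5288 -0.2018  0.0204] [-90.3  -1.8  18.3] F [0.1 0.6 4.9] op 0.0425 j6 [-34.  26. 102.   2.  51. -53.]
(array([ -99., -122., -139.]), np.float64(-0.0))
```

Emit:
{"fn": "carry_out", "kwargs": {"rows": [{"x": 0,"y": -30,"z": 0,"turn": 0,"fingers": 0},{"x": 0,"y": -65,"z": 0,"turn": 0,"fingers": 0},{"x": -10,"y": -100,"z": -14,"turn": 0,"fingers": 0},{"x": -30,"y": -115,"z": -42,"turn": 0,"fingers": 0},{"x": -50,"y": -122,"z": -70,"turn": 0,"fingers": 0},{"x": -70,"y": -122,"z": -98,"turn": 0,"fingers": 0},{"x": -88,"y": -122,"z": -123,"turn": 0,"fingers": 0},{"x": -99,"y": -122,"z": -139,"turn": 0,"fingers": 0},{"x": -99,"y": -122,"z": -139,"turn": 0,"fingers": 0}]}}

```text
time_s: 9.28
eef_pos: [0.4733, -0.3698, 0.1409]
eef_rot: [-90.5, -1.8, 18.1]
wrist_force: [0.9, 0.4, -0.8]
opening: 0.043
```

```bash
python3 - <<'E'
from h import *
im=snap("scene","b2");st()
d=np.array([.484,-.3925,0])+np.array([-.009,.027,0])
print(goto(d+[0,0,.027],18.3))
cv2.imwrite("pics/b2c.png",cv2.resize(im[100:340,80:340,::-1],None,fx=3,fy=2.5))
E
```

```text
t 9.33 [ 0.4738 -0.3675  0.1405] [-90.4  -1.8  18.1] F [ 1.2  0.2 -0.7] op 0.0426 j6 [-50.  19.  94.   2.  65. -69.]
(array([ -2., 113.,   2.]), np.float64(-0.004))
```

View pics/b2c.png

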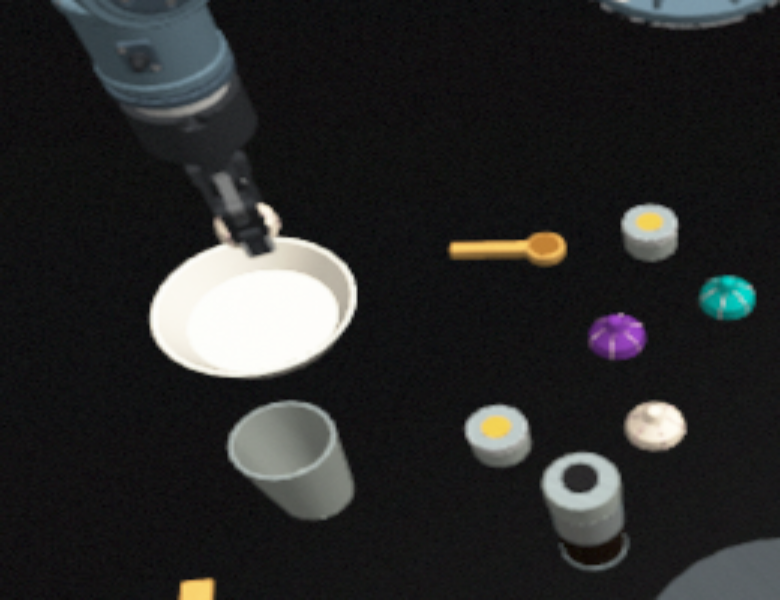

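Emit:
{"fn": "carry_out", "kwargs": {"rows": [{"x": -1,"y": 30,"z": 1,"turn": 0,"fingers": 0},{"x": -2,"y": 60,"z": 2,"turn": 0,"fingers": 0},{"x": -2,"y": 85,"z": 2,"turn": 0,"fingers": 0},{"x": -2,"y": 102,"z": 2,"turn": 0,"fingers": 0},{"x": -2,"y": 112,"z": 2,"turn": 0,"fingers": 0},{"x": -2,"y": 113,"z": 2,"turn": 0,"fingers": 0},{"x": -2,"y": 113,"z": 2,"turn": 0,"fingers": 0}]}}

```text
time_s: 9.92
eef_pos: [0.4753, -0.3651, 0.0276]
eef_rot: [-90.4, -1.8, 18.1]
wrist_force: [0.1, -0.1, 0.9]
opening: 0.0427
```

Emit:
{"fn": "carry_out", "kwargs": {"rows": [{"x": 0,"y": 0,"z": 0,"turn": 0,"fingers": 54},{"x": 0,"y": 0,"z": 0,"turn": 0,"fingers": 60},{"x": 0,"y": 0,"z": 0,"turn": 0,"fingers": 62},{"x": 0,"y": -30,"z": 0,"turn": 0,"fingers": 62},{"x": 0,"y": -70,"z": 0,"turn": 0,"fingers": 62},{"x": 0,"y": -110,"z": 0,"turn": 0,"fingers": 62},{"x": 0,"y": -130,"z": 0,"turn": 0,"fingers": 75},{"x": 0,"y": -130,"z": 0,"turn": 0,"fingers": 75}]}}

```text
time_s: 10.58
eef_pos: [0.4738, -0.3687, 0.1649]
eef_rot: [-91.0, -2.1, 18.2]
wrist_force: [0.4, -0.7, 1.0]
opening: 0.0639
```

```bash
python3 - <<'E'
from h import *
im=snap("top","b3");st();print(find("top","garlic1"))
im=snap("scene","b3s");print(find("scene","garlic1"))
print(goto((.642,-.0935,.14),18.3))
E
```

```text
t 10.63 [ 0.4727 -0.3675  0.1618] [-90.8  -2.   18.2] F [-0.4 -0.7 -0.2] op 0.064 j6 [-50.  17.  94.   2.  67. -69.]
[(0.93, array([ 5.498e-01, -1.097e-01,  1.000e-04]), array([365., 256.])), (0.82, array([ 0.476 , -0.3654,  0.0045]), array([492., 294.])), (0.66, array([ 0.5144, -0.0222,  0.0025]), array([323., 272.])), (0.65, array([ 0.6468, -0.0933,  0.001 ]), array([357., 210.]))]
[(0.73, array([ 0.4729, -0.369 ,  0.0073]), array([178., 224.])), (0.62, array([ 0.5097, -0.0235, -0.0007]), array([321., 224.])), (0.6, array([ 0.6391, -0.0936,  0.0036]), array([298., 273.])), (0.57, array([ 0.539 , -0.1141,  0.0034]), array([285., 237.]))]
(array([247.,  23., 205.]), np.float64(-0.003))
```

View pics/b3s.png

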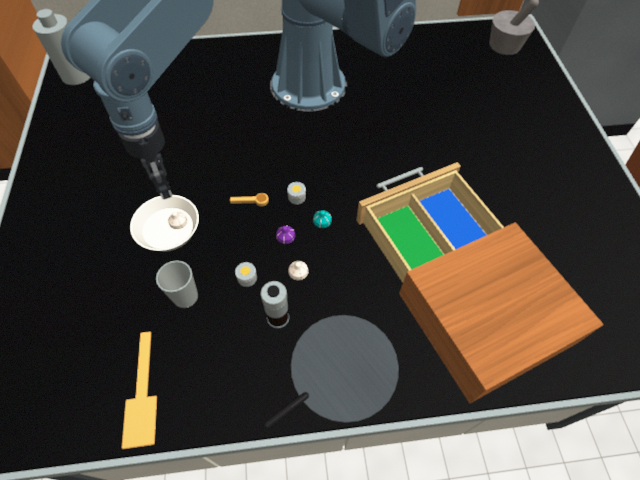

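Emit:
{"fn": "carry_out", "kwargs": {"rows": [{"x": 31,"y": 0,"z": 26,"turn": 0,"fingers": 75},{"x": 62,"y": 0,"z": 52,"turn": 0,"fingers": 75},{"x": 93,"y": 0,"z": 78,"turn": 0,"fingers": 75},{"x": 124,"y": 0,"z": 104,"turn": 0,"fingers": 75},{"x": 155,"y": 5,"z": 130,"turn": 0,"fingers": 75},{"x": 186,"y": 10,"z": 156,"turn": 0,"fingers": 75},{"x": 214,"y": 15,"z": 180,"turn": 0,"fingers": 75},{"x": 236,"y": 20,"z": 198,"turn": 0,"fingers": 75},{"x": 247,"y": 23,"z": 205,"turn": 0,"fingers": 75},{"x": 247,"y": 23,"z": 205,"turn": 0,"fingers": 75},{"x": 247,"y": 23,"z": 205,"turn": 0,"fingers": 75}]}}

```text
time_s: 11.7
eef_pos: [0.6411, -0.0927, 0.1381]
eef_rot: [-90.2, -1.6, 18.2]
wrist_force: [0.1, 0.9, 0.2]
opening: 0.064
```

```bash
python3 - <<'E'
from h import *
im=snap("scene","b4s");st();print(find("scene","garlic1"))
print(goto((.642,-.0935,.018),18.3))
E
```

```text
t 11.75 [ 0.6411 -0.0937  0.1387] [-90.2  -1.6  18.1] F [-0.2 -0.5  0. ] op 0.0643 j6 [-19.  25.  87.   1.  67. -38.]
[(0.71, array([ 0.4781, -0.3686,  0.0073]), array([178., 225.])), (0.66, array([ 0.5077, -0.0214,  0.0012]), array([322., 223.])), (0.55, array([ 0.5376, -0.1168,  0.0031]), array([284., 237.]))]
(array([ -3., 121.,   1.]), np.float64(-0.004))
```

Emit:
{"fn": "carry_out", "kwargs": {"rows": [{"x": -1,"y": 30,"z": 0,"turn": 0,"fingers": 75},{"x": -2,"y": 60,"z": 1,"turn": 0,"fingers": 75},{"x": -3,"y": 90,"z": 1,"turn": 0,"fingers": 75},{"x": -3,"y": 112,"z": 1,"turn": 0,"fingers": 75},{"x": -3,"y": 121,"z": 1,"turn": 0,"fingers": 75},{"x": -3,"y": 121,"z": 1,"turn": 0,"fingers": 75},{"x": -3,"y": 121,"z": 1,"turn": 0,"fingers": 40},{"x": -3,"y": 121,"z": 1,"turn": 0,"fingers": 20},{"x": -3,"y": 121,"z": 1,"turn": 0,"fingers": 0},{"x": -3,"y": 121,"z": 1,"turn": 0,"fingers": 0},{"x": -3,"y": 121,"z": 1,"turn": 0,"fingers": 0}]}}

```text
time_s: 12.72
eef_pos: [0.643, -0.0943, 0.0203]
eef_rot: [-90.4, -1.8, 18.1]
wrist_force: [-1.1, -2.1, 6.5]
opening: 0.0425
```

```bash
python3 - <<'E'
from h import *
st()
d=np.array([.484,-.3925,0])-np.array([-.009,.027,0])
print(goto(d+[0,0,.16],18.3))
E
```

```text
t 12.72 [ 0.643  -0.0943  0.0203] [-90.4  -1.8  18.1] F [-1.1 -2.1  6.5] op 0.0425 j6 [-19.  34.  89.   1.  55. -38.]
(array([-239., -146., -263.]), np.float64(-0.004))
```

Emit:
{"fn": "carry_out", "kwargs": {"rows": [{"x": 0,"y": -35,"z": 0,"turn": 0,"fingers": 0},{"x": 0,"y": -70,"z": 0,"turn": 0,"fingers": 0},{"x": -15,"y": -105,"z": -16,"turn": 0,"fingers": 0},{"x": -42,"y": -125,"z": -45,"turn": 0,"fingers": 0},{"x": -70,"y": -140,"z": -75,"turn": 0,"fingers": 0},{"x": -98,"y": -146,"z": -106,"turn": 0,"fingers": 0},{"x": -126,"y": -146,"z": -137,"turn": 0,"fingers": 0},{"x": -154,"y": -146,"z": -168,"turn": 0,"fingers": 0},{"x": -182,"y": -146,"z": -199,"turn": 0,"fingers": 0},{"x": -208,"y": -146,"z": -228,"turn": 0,"fingers": 0},{"x": -228,"y": -146,"z": -250,"turn": 0,"fingers": 0},{"x": -239,"y": -146,"z": -263,"turn": 0,"fingers": 0}]}}

```text
time_s: 13.72
eef_pos: [0.4908, -0.4228, 0.1608]
eef_rot: [-90.4, -1.8, 17.9]
wrist_force: [0.3, 0.4, -0.8]
opening: 0.0425
```

```bash
python3 - <<'E'
from h import *
im=snap("scene","b5");st()
d=np.array([.484,-.3925,0])-np.array([-.009,.027,0])
print(goto(d+[0,0,.028],18.3))
cv2.imwrite("pics/b5c.png",cv2.resize(im[100:340,80:340,::-1],None,fx=3,fy=2.5))
E
```

```text
t 13.77 [ 0.4902 -0.4243  0.1607] [-90.5  -1.8  17.8] F [-1.6 -1.4 -0.1] op 0.0426 j6 [-52.  23.  86.   2.  69. -70.]
(array([  0., 133.,   5.]), np.float64(-0.008))
```

View pics/b5c.png

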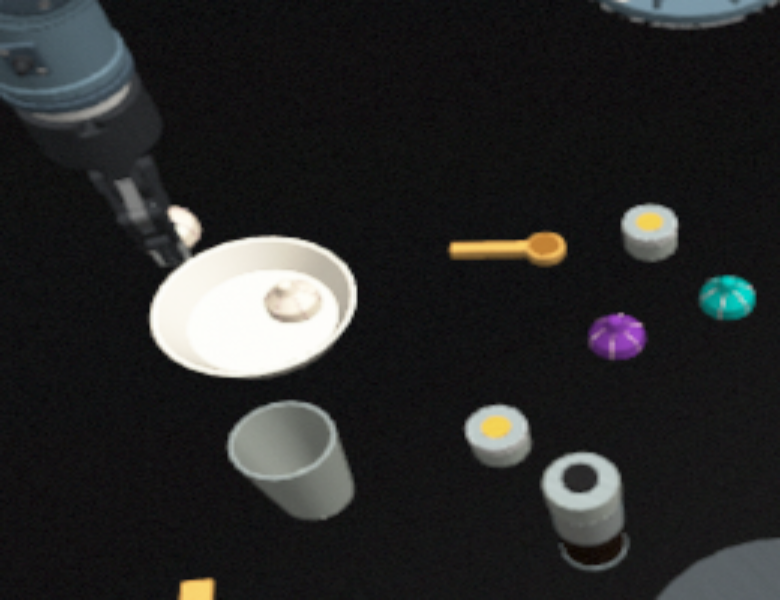

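Emit:
{"fn": "carry_out", "kwargs": {"rows": [{"x": 0,"y": 35,"z": 2,"turn": 0,"fingers": 0},{"x": 0,"y": 70,"z": 4,"turn": 0,"fingers": 0},{"x": 0,"y": 100,"z": 4,"turn": 0,"fingers": 0},{"x": 0,"y": 120,"z": 4,"turn": 0,"fingers": 0},{"x": 0,"y": 132,"z": 4,"turn": 0,"fingers": 0},{"x": 0,"y": 133,"z": 4,"turn": 0,"fingers": 0},{"x": 0,"y": 133,"z": 4,"turn": 0,"fingers": 0}]}}

```text
time_s: 14.35
eef_pos: [0.4938, -0.4198, 0.0278]
eef_rot: [-90.5, -1.8, 17.9]
wrist_force: [0.3, 0.3, -0.9]
opening: 0.0424
```

Emit:
{"fn": "carry_out", "kwargs": {"rows": [{"x": 0,"y": 0,"z": 0,"turn": 0,"fingers": 54},{"x": 0,"y": 0,"z": 0,"turn": 0,"fingers": 60},{"x": 0,"y": 0,"z": 0,"turn": 0,"fingers": 62},{"x": 0,"y": -30,"z": 0,"turn": 0,"fingers": 62},{"x": 0,"y": -70,"z": 0,"turn": 0,"fingers": 62},{"x": 0,"y": -110,"z": 0,"turn": 0,"fingers": 62},{"x": 0,"y": -120,"z": 0,"turn": 0,"fingers": 75},{"x": 0,"y": -120,"z": 0,"turn": 0,"fingers": 75}]}}

```text
time_s: 15.02
eef_pos: [0.4922, -0.4227, 0.154]
eef_rot: [-91.1, -2.0, 17.9]
wrist_force: [0.0, -0.0, 0.2]
opening: 0.0642
```

```bash
python3 - <<'E'
from h import *
im=snap("top","b6");st();print(find("top","tin1"),find("top","spoon1"))
im=snap("scene","b6s");print(find("scene","tin1"),find("scene","garlic1"))
print(goto((.640,-.2095,.14),-71))
E
```

```text
t 15.07 [ 0.4911 -0.4214  0.1509] [-90.8  -1.9  17.9] F [-0.1 -0.4 -1.3] op 0.0642 j6 [-52.  24.  87.   2.  68. -70.]
[(0.81, array([ 0.6409, -0.2115,  0.0022]), array([414., 214.])), (0.63, array([ 0.4244, -0.0746, -0.0026]), array([348., 317.]))] [(0.66, array([ 0.4203, -0.1964, -0.0005]), array([408., 320.]))]
[(0.64, array([ 0.4208, -0.0758, -0.001 ]), array([296., 197.]))] [(0.82, array([ 0.477 , -0.3672,  0.0075]), array([178., 225.])), (0.74, array([ 0.5055, -0.026 ,  0.0033]), array([320., 222.])), (0.57, array([ 0.4906, -0.4178,  0.0087]), array([157., 231.])), (0.42, array([0.4398, 0.1788, 0.0668]), array([400., 177.])), (0.29, array([0.516 , 0.1394, 0.0213]), array([388., 215.]))]
(array([208.,  11., 153.]), np.float64(1.551))
```

View pics/b6s.png

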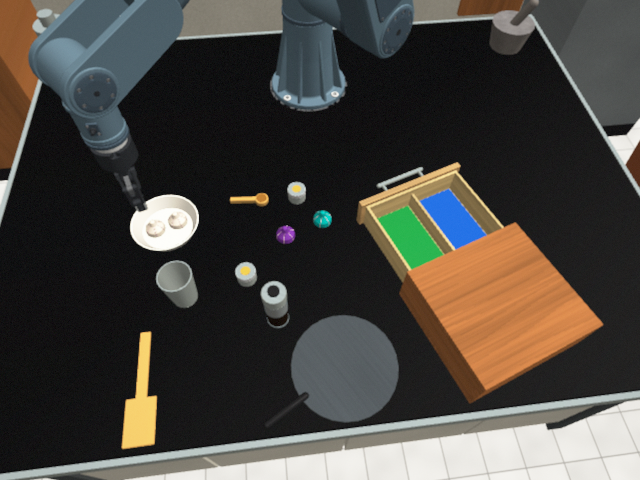

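Emit:
{"fn": "carry_out", "kwargs": {"rows": [{"x": 24,"y": 0,"z": 18,"turn": 0.12,"fingers": 75},{"x": 48,"y": 0,"z": 36,"turn": 0.24,"fingers": 75},{"x": 72,"y": 0,"z": 53,"turn": 0.36,"fingers": 75},{"x": 96,"y": 0,"z": 71,"turn": 0.48,"fingers": 75},{"x": 118,"y": 0,"z": 87,"turn": 0.6,"fingers": 75},{"x": 138,"y": 2,"z": 102,"turn": 0.72,"fingers": 75},{"x": 156,"y": 4,"z": 115,"turn": 0.84,"fingers": 75},{"x": 172,"y": 6,"z": 127,"turn": 0.96,"fingers": 75},{"x": 186,"y": 8,"z": 137,"turn": 1.08,"fingers": 75},{"x": 198,"y": 10,"z": 146,"turn": 1.2,"fingers": 75},{"x": 208,"y": 11,"z": 153,"turn": 1.32,"fingers": 75},{"x": 208,"y": 11,"z": 153,"turn": 1.44,"fingers": 75}]}}

```text
time_s: 16.32
eef_pos: [0.6408, -0.2068, 0.1379]
eef_rot: [-88.4, -0.3, -64.8]
wrist_force: [-0.8, -0.4, 0.0]
opening: 0.0643
```

```bash
python3 - <<'E'
from h import *
im=snap("scene","c1");st();print(find("scene","tin1"),find("scene","tin1","boxes_of"))
print(goto((.6405,-.209,.021),-71))
E
```

```text
t 16.37 [ 0.6403 -0.2077  0.138 ] [-88.4  -0.3 -65.3] F [ 1.6  0.4 -0. ] op 0.064 j6 [-29.  28.  83.   1.  68.  36.]
[(0.92, array([ 4.217e-01, -7.450e-02,  3.000e-04]), array([297., 197.])), (0.64, array([ 0.6383, -0.2082,  0.0013]), array([247., 278.]))] [(0.75, array([ 0.4211, -0.1644,  0.0172]), array([261., 196.])), (0.74, array([ 0.6455, -0.2041,  0.0404]), array([247., 273.])), (0.56, array([ 0.4326, -0.0761,  0.0344]), array([296., 193.])), (0.52, array([0.5409, 0.2198, 0.0352]), array([424., 217.]))]
(array([ -1., 117.,  -3.]), np.float64(0.115))
```

Emit:
{"fn": "carry_out", "kwargs": {"rows": [{"x": 0,"y": 30,"z": -1,"turn": 0.1,"fingers": 75},{"x": -1,"y": 60,"z": -2,"turn": 0.1,"fingers": 75},{"x": -1,"y": 90,"z": -3,"turn": 0.1,"fingers": 75},{"x": -1,"y": 110,"z": -3,"turn": 0.1,"fingers": 75},{"x": -1,"y": 117,"z": -3,"turn": 0.1,"fingers": 75},{"x": -1,"y": 117,"z": -3,"turn": 0.1,"fingers": 75},{"x": -1,"y": 117,"z": -3,"turn": 0.1,"fingers": 40},{"x": -1,"y": 117,"z": -3,"turn": 0.1,"fingers": 20},{"x": -1,"y": 117,"z": -3,"turn": 0.1,"fingers": 0},{"x": -1,"y": 117,"z": -3,"turn": 0.1,"fingers": 0},{"x": -1,"y": 117,"z": -3,"turn": 0.1,"fingers": 0}], "grip_force": 45}}

```text
time_s: 17.38
eef_pos: [0.6412, -0.2095, 0.0234]
eef_rot: [-88.3, -0.4, -70.1]
wrist_force: [-0.5, -0.6, 5.1]
opening: 0.0428
```

```bash
python3 - <<'E'
from h import *
st()
b=np.array([.4762,.2535,0]);a=np.radians(18.8);X=np.array([np.cos(a),np.sin(a),0])
t=b+.125*X;print(t)
print(goto(t+[0,0,.19],-71))
E
```

```text
t 17.38 [ 0.6412 -0.2095  0.0234] [-88.3  -0.4 -70.1] F [-0.5 -0.6  5.1] op 0.0428 j6 [-29.  36.  85.   1.  57.  41.]
[0.59453116 0.29378321 0.        ]
(array([-488., -166.,  132.]), np.float64(0.015))
```

Emit:
{"fn": "carry_out", "kwargs": {"rows": [{"x": 0,"y": -35,"z": 0,"turn": 0,"fingers": 0},{"x": 0,"y": -70,"z": 0,"turn": 0,"fingers": 0},{"x": -25,"y": -100,"z": 7,"turn": 0,"fingers": 0},{"x": -58,"y": -120,"z": 16,"turn": 0,"fingers": 0},{"x": -94,"y": -135,"z": 25,"turn": 0,"fingers": 0},{"x": -130,"y": -150,"z": 35,"turn": 0,"fingers": 0},{"x": -168,"y": -160,"z": 45,"turn": 0,"fingers": 0},{"x": -206,"y": -166,"z": 55,"turn": 0,"fingers": 0},{"x": -245,"y": -166,"z": 66,"turn": 0,"fingers": 0},{"x": -284,"y": -166,"z": 77,"turn": 0,"fingers": 0},{"x": -323,"y": -166,"z": 88,"turn": 0,"fingers": 0},{"x": -360,"y": -166,"z": 98,"turn": 0,"fingers": 0}]}}

```text
time_s: 18.38
eef_pos: [0.6053, 0.164, 0.1903]
eef_rot: [-88.2, -0.4, -70.1]
wrist_force: [0.3, -0.4, -0.0]
opening: 0.0429
```

```bash
python3 - <<'E'
from h import *
st()
b=np.array([.4762,.2535,0]);a=np.radians(18.8);X=np.array([np.cos(a),np.sin(a),0])
t=b+.125*X
print(goto(t+[0,0,.18],-71))
E
```

```text
t 18.38 [0.6053 0.164  0.1903] [-88.2  -0.4 -70.1] F [ 0.3 -0.4 -0. ] op 0.0429 j6 [ 4. 19. 89.  0. 71. 74.]
(array([-126.,   11.,   34.]), np.float64(0.015))
```

Emit:
{"fn": "carry_out", "kwargs": {"rows": [{"x": -36,"y": 3,"z": 10,"turn": 0.015,"fingers": 0},{"x": -72,"y": 6,"z": 20,"turn": 0.015,"fingers": 0},{"x": -105,"y": 9,"z": 28,"turn": 0.015,"fingers": 0},{"x": -126,"y": 11,"z": 34,"turn": 0.015,"fingers": 0},{"x": -126,"y": 11,"z": 34,"turn": 0.015,"fingers": 0},{"x": -126,"y": 11,"z": 34,"turn": 0.015,"fingers": 0}]}}

```text
time_s: 18.88
eef_pos: [0.594, 0.2954, 0.1793]
eef_rot: [-88.3, -0.4, -70.8]
wrist_force: [-1.0, -0.2, -0.6]
opening: 0.0429
```

```bash
python3 - <<'E'
from h import *
st()
im=snap("scene","c2s");print(find("scene","tin1"),find("scene","bay_tins"))
cv2.imwrite("pics/c2c.png",cv2.resize(im[100:320,330:560,::-1],None,fx=3.4,fy=2.7))
b=np.array([.4762,.2535,0]);a=np.radians(18.8);X=np.array([np.cos(a),np.sin(a),0])
t=b+.125*X
print(goto(t+[0,0,.047],-71))
E
```

```text
t 18.88 [0.594  0.2954 0.1793] [-88.3  -0.4 -70.8] F [-1.  -0.2 -0.6] op 0.0429 j6 [16. 24. 83. -0. 71. 87.]
[(0.75, array([ 0.4229, -0.0774, -0.0017]), array([296., 198.])), (0.52, array([0.594 , 0.2987, 0.1588]), array([478., 200.]))] [(0.89, array([0.4744, 0.2547, 0.023 ]), array([430., 196.]))]
(array([ -2., 133.,  -4.]), np.float64(-0.001))
```

View pics/c2c.png

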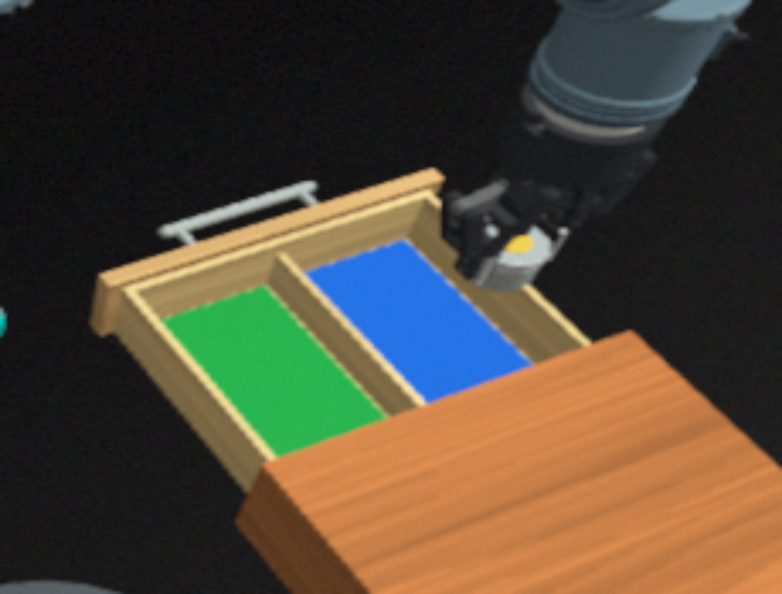

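Emit:
{"fn": "carry_out", "kwargs": {"rows": [{"x": -1,"y": 30,"z": -1,"turn": 0,"fingers": 0},{"x": -2,"y": 60,"z": -2,"turn": 0,"fingers": 0},{"x": -2,"y": 90,"z": -3,"turn": 0,"fingers": 0},{"x": -2,"y": 110,"z": -4,"turn": 0,"fingers": 0},{"x": -2,"y": 125,"z": -4,"turn": 0,"fingers": 0},{"x": -2,"y": 132,"z": -4,"turn": 0,"fingers": 0},{"x": -2,"y": 132,"z": -4,"turn": 0,"fingers": 0}]}}

```text
time_s: 19.62
eef_pos: [0.5955, 0.2931, 0.0474]
eef_rot: [-88.2, -0.4, -71.1]
wrist_force: [0.8, -1.1, -0.4]
opening: 0.0427
```

Emit:
{"fn": "carry_out", "kwargs": {"rows": [{"x": 0,"y": 0,"z": 0,"turn": 0,"fingers": 54},{"x": 0,"y": 0,"z": 0,"turn": 0,"fingers": 62},{"x": 0,"y": 0,"z": 0,"turn": 0,"fingers": 62},{"x": 0,"y": -30,"z": 0,"turn": 0,"fingers": 62},{"x": 0,"y": -70,"z": 0,"turn": 0,"fingers": 62},{"x": 0,"y": -110,"z": 0,"turn": 0,"fingers": 62},{"x": 0,"y": -140,"z": 0,"turn": 0,"fingers": 62},{"x": 0,"y": -140,"z": 0,"turn": 0,"fingers": 75}]}}

```text
time_s: 20.28
eef_pos: [0.5954, 0.2942, 0.1974]
eef_rot: [-87.4, -0.4, -71.1]
wrist_force: [1.3, 0.0, 0.2]
opening: 0.063
```

```bash
python3 - <<'E'
from h import *
st()
im=snap("scene","c3s");print(find("scene","tin1"))
print(goto((.4222,-.0765,.17),-71))
E
```

```text
t 20.28 [0.5954 0.2942 0.1974] [-87.4  -0.4 -71.1] F [1.3 0.  0.2] op 0.063 j6 [16. 22. 83. -0. 72. 87.]
[(0.57, array([ 0.4227, -0.0765,  0.0021]), array([296., 197.]))]
(array([ 294.,   12., -281.]), np.float64(-0.002))
```

View pics/c3s.png

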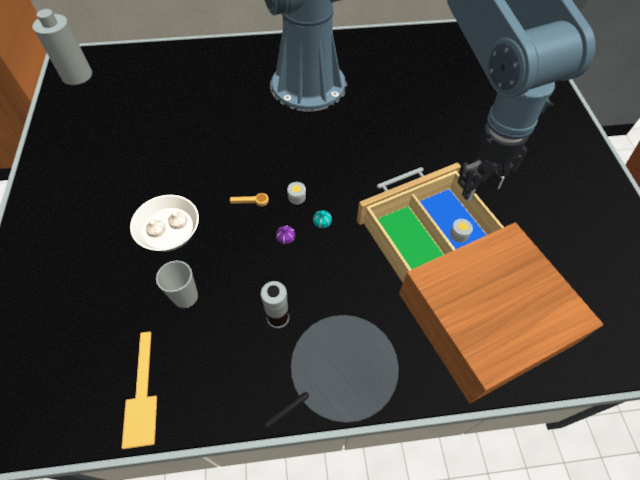

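Emit:
{"fn": "carry_out", "kwargs": {"rows": [{"x": 28,"y": 0,"z": -27,"turn": 0,"fingers": 75},{"x": 56,"y": 0,"z": -54,"turn": 0,"fingers": 75},{"x": 84,"y": 0,"z": -80,"turn": 0,"fingers": 75},{"x": 112,"y": 2,"z": -107,"turn": 0,"fingers": 75},{"x": 140,"y": 4,"z": -134,"turn": 0,"fingers": 75},{"x": 168,"y": 6,"z": -160,"turn": 0,"fingers": 75},{"x": 196,"y": 8,"z": -187,"turn": 0,"fingers": 75},{"x": 224,"y": 10,"z": -214,"turn": 0,"fingers": 75},{"x": 252,"y": 12,"z": -241,"turn": 0,"fingers": 75},{"x": 278,"y": 12,"z": -266,"turn": 0,"fingers": 75},{"x": 294,"y": 12,"z": -281,"turn": 0,"fingers": 75},{"x": 294,"y": 12,"z": -281,"turn": 0,"fingers": 75}]}}

```text
time_s: 21.38
eef_pos: [0.4201, -0.0786, 0.1689]
eef_rot: [-88.1, -0.4, -71.3]
wrist_force: [0.5, 0.5, 0.1]
opening: 0.0638
```

```bash
python3 - <<'E'
from h import *
im=snap("scene","c4s");print(find("scene","tin1"));st()
print(goto((.4222,-.0765,.021),-71))
E
```

```text
[(0.81, array([0.5941, 0.2973, 0.0216]), array([460., 235.])), (0.77, array([ 4.216e-01, -7.620e-02,  2.000e-04]), array([296., 197.])), (0.68, array([ 0.4923, -0.4203,  0.0081]), array([156., 232.]))]
t 21.48 [ 0.4215 -0.0762  0.1694] [-88.   -0.3 -71.3] F [ 0.1  0.1 -0.2] op 0.0641 j6 [-27.  -5. 118.   1.  65.  44.]
(array([ -0., 148.,  -5.]), np.float64(-0.004))
```

Emit:
{"fn": "carry_out", "kwargs": {"rows": [{"x": 0,"y": 35,"z": -1,"turn": 0,"fingers": 75},{"x": 0,"y": 70,"z": -2,"turn": 0,"fingers": 75},{"x": 0,"y": 105,"z": -4,"turn": 0,"fingers": 75},{"x": 0,"y": 130,"z": -5,"turn": 0,"fingers": 75},{"x": 0,"y": 145,"z": -5,"turn": 0,"fingers": 75},{"x": 0,"y": 148,"z": -5,"turn": 0,"fingers": 75},{"x": 0,"y": 148,"z": -5,"turn": 0,"fingers": 60},{"x": 0,"y": 148,"z": -5,"turn": 0,"fingers": 30},{"x": 0,"y": 148,"z": -5,"turn": 0,"fingers": 0},{"x": 0,"y": 148,"z": -5,"turn": 0,"fingers": 0},{"x": 0,"y": 148,"z": -5,"turn": 0,"fingers": 0}]}}

```text
time_s: 22.4
eef_pos: [0.4228, -0.0772, 0.0222]
eef_rot: [-87.9, -0.4, -71.2]
wrist_force: [0.2, 0.5, -1.8]
opening: 0.043
```

```bash
python3 - <<'E'
from h import *
st()
b=np.array([.4762,.2535,0]);a=np.radians(18.8);X=np.array([np.cos(a),np.sin(a),0])
t=b+.06*X;print(t)
print(goto(t+[0,0,.18],-71))
E
```

```text
t 22.4 [ 0.4228 -0.0772  0.0222] [-87.9  -0.4 -71.2] F [ 0.2  0.5 -1.8] op 0.043 j6 [-27.  12. 122.   2.  44.  43.]
[0.53299896 0.27283594 0.        ]
(array([-295., -152.,  223.]), np.float64(-0.004))
```

Emit:
{"fn": "carry_out", "kwargs": {"rows": [{"x": 0,"y": -38,"z": 0,"turn": 0,"fingers": 0},{"x": 0,"y": -76,"z": 0,"turn": 0,"fingers": 0},{"x": -12,"y": -112,"z": 9,"turn": 0,"fingers": 0},{"x": -36,"y": -138,"z": 27,"turn": 0,"fingers": 0},{"x": -66,"y": -152,"z": 50,"turn": 0,"fingers": 0},{"x": -98,"y": -152,"z": 74,"turn": 0,"fingers": 0},{"x": -130,"y": -152,"z": 98,"turn": 0,"fingers": 0},{"x": -162,"y": -152,"z": 122,"turn": 0,"fingers": 0},{"x": -194,"y": -152,"z": 146,"turn": 0,"fingers": 0},{"x": -226,"y": -152,"z": 170,"turn": 0,"fingers": 0},{"x": -258,"y": -152,"z": 195,"turn": 0,"fingers": 0},{"x": -282,"y": -152,"z": 213,"turn": 0,"fingers": 0}]}}

```text
time_s: 23.4
eef_pos: [0.5285, 0.2607, 0.1807]
eef_rot: [-87.8, -0.4, -71.2]
wrist_force: [0.5, -0.7, -1.0]
opening: 0.0427
```

Emit:
{"fn": "carry_out", "kwargs": {"rows": [{"x": -12,"y": 0,"z": 9,"turn": 0,"fingers": 0},{"x": -12,"y": 0,"z": 9,"turn": 0,"fingers": 0},{"x": -12,"y": 0,"z": 9,"turn": 0,"fingers": 0},{"x": -12,"y": 0,"z": 9,"turn": 0,"fingers": 0}]}}

```text
time_s: 23.73
eef_pos: [0.5327, 0.2743, 0.181]
eef_rot: [-87.8, -0.4, -71.2]
wrist_force: [0.3, 0.1, -1.9]
opening: 0.0431
```

```bash
python3 - <<'E'
from h import *
st()
im=snap("scene","c5s");print(find("scene","tin1"))
cv2.imwrite("pics/c5c.png",cv2.resize(im[100:320,330:560,::-1],None,fx=3.4,fy=2.7))
b=np.array([.4762,.2535,0]);a=np.radians(18.8);X=np.array([np.cos(a),np.sin(a),0])
t=b+.06*X
print(goto(t+[0,0,.046],-71))
E
```

```text
t 23.73 [0.5327 0.2743 0.181 ] [-87.8  -0.4 -71.2] F [ 0.3  0.1 -1.9] op 0.0431 j6 [16. 16. 94. -0. 68. 87.]
[(0.77, array([0.5361, 0.2744, 0.1575]), array([459., 180.]))]
(array([  0., 135.,  -5.]), np.float64(-0.004))
```

View pics/c5c.png

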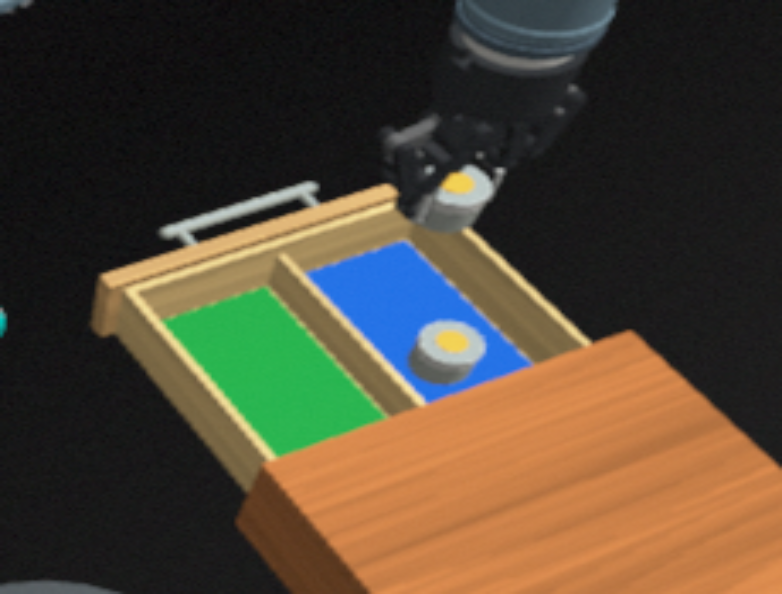

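Emit:
{"fn": "carry_out", "kwargs": {"rows": [{"x": 0,"y": 30,"z": -1,"turn": 0,"fingers": 0},{"x": 0,"y": 60,"z": -2,"turn": 0,"fingers": 0},{"x": 0,"y": 90,"z": -3,"turn": 0,"fingers": 0},{"x": 0,"y": 112,"z": -4,"turn": 0,"fingers": 0},{"x": 0,"y": 127,"z": -5,"turn": 0,"fingers": 0},{"x": 0,"y": 135,"z": -5,"turn": 0,"fingers": 0},{"x": 0,"y": 135,"z": -5,"turn": 0,"fingers": 0}]}}

```text
time_s: 24.42
eef_pos: [0.5335, 0.272, 0.0454]
eef_rot: [-87.8, -0.4, -71.3]
wrist_force: [1.3, 0.7, -1.6]
opening: 0.0427
```

Emit:
{"fn": "carry_out", "kwargs": {"rows": [{"x": 0,"y": 0,"z": 0,"turn": 0,"fingers": 54},{"x": 0,"y": 0,"z": 0,"turn": 0,"fingers": 62},{"x": 0,"y": 0,"z": 0,"turn": 0,"fingers": 62},{"x": 0,"y": -30,"z": 0,"turn": 0,"fingers": 62},{"x": 0,"y": -70,"z": 0,"turn": 0,"fingers": 62},{"x": 0,"y": -110,"z": 0,"turn": 0,"fingers": 62},{"x": 0,"y": -140,"z": 0,"turn": 0,"fingers": 62},{"x": 0,"y": -140,"z": 0,"turn": 0,"fingers": 50},{"x": 0,"y": -140,"z": 0,"turn": 0,"fingers": 50}]}}

```text
time_s: 25.17
eef_pos: [0.5299, 0.2717, 0.1888]
eef_rot: [-87.5, -0.4, -71.3]
wrist_force: [-1.3, -0.3, -0.6]
opening: 0.0426
```

```bash
python3 - <<'E'
from h import *
st()
im=snap("scene","c6s");print(find("scene","tin1"),find("scene","spoon1"))
im=im[:,:,::-1]
cv2.imwrite("pics/c6c.png",np.hstack([cv2.resize(im[100:300,350:550],(400,400)),cv2.resize(im[170:230,210:310],(400,240))[[min(i,239) for i in range(400)]]]))
t=snap("top","c6t");print(find("top","spoon1"))
g=cv2.cvtColor(t,cv2.COLOR_RGB2HSV);m=cv2.inRange(g[300:340,370:450],(8,80,80),(35,255,255))
pts=np.argwhere(m)[:,::-1]+[370,300];
W=np.array([ray("top",u,v,.012)[:2] for u,v in pts]);c=W.mean(0);e,v=np.linalg.eigh(np.cov(W.T));ax=v[:,1];p=(W-c)@ax;s=(W-c)@v[:,0]
print(len(pts),c,np.degrees(np.arctan2(*ax[::-1])),p.min(),p.max(),"mid",c+ax*(p.min()+p.max())/2, s[p>p.max()-.03].std(), s[p<p.min()+.03].std())
E
```

```text
t 25.17 [0.5299 0.2717 0.1888] [-87.5  -0.4 -71.3] F [-1.3 -0.3 -0.6] op 0.0426 j6 [16. 15. 94. -0. 69. 87.]
[(0.74, array([0.6695, 0.2567, 0.104 ]), array([462., 246.])), (0.73, array([0.5346, 0.274 , 0.0198]), array([444., 216.])), (0.62, array([ 0.476 , -0.3656,  0.0099]), array([179., 224.]))] [(0.64, array([ 0.4148, -0.1957,  0.0035]), array([249., 199.]))]
[(0.71, array([ 0.4213, -0.199 , -0.0015]), array([409., 320.]))]
461 [ 0.42613458 -0.1842009 ] 85.3238938087309 -0.0626525060521655 0.03792255467336922 mid [ 0.42512655 -0.19652472] 0.01008668559051715 0.006169840309433348
```

View pics/c6c.png

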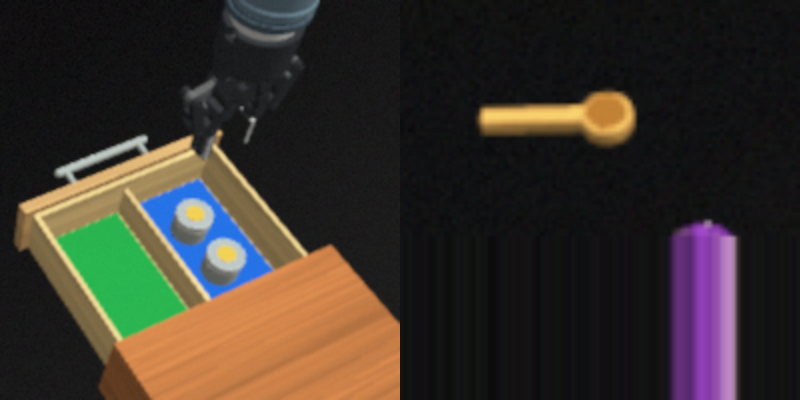

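```bash
python3 - <<'E'
from h import *
print(goto((.4205,-.1965,.12),-5))
E
```

```text
(array([ 408.,   58., -253.]), np.float64(-1.158))
```

Emit:
{"fn": "carry_out", "kwargs": {"rows": [{"x": 34,"y": 0,"z": -21,"turn": -0.1,"fingers": 50},{"x": 68,"y": 0,"z": -42,"turn": -0.2,"fingers": 50},{"x": 102,"y": 0,"z": -63,"turn": -0.3,"fingers": 50},{"x": 136,"y": 0,"z": -84,"turn": -0.4,"fingers": 50},{"x": 170,"y": 0,"z": -105,"turn": -0.5,"fingers": 50},{"x": 204,"y": 0,"z": -126,"turn": -0.6,"fingers": 50},{"x": 238,"y": 5,"z": -148,"turn": -0.7,"fingers": 50},{"x": 272,"y": 15,"z": -169,"turn": -0.8,"fingers": 50},{"x": 306,"y": 25,"z": -190,"turn": -0.9,"fingers": 50},{"x": 340,"y": 35,"z": -211,"turn": -1.0,"fingers": 50},{"x": 374,"y": 45,"z": -232,"turn": -1.1,"fingers": 50},{"x": 408,"y": 58,"z": -253,"turn": -1.158,"fingers": 50}]}}

```text
time_s: 26.42
eef_pos: [0.4231, -0.1803, 0.1241]
eef_rot: [-89.5, -1.9, -4.7]
wrist_force: [0.6, 0.5, 1.1]
opening: 0.0432
```

```bash
python3 - <<'E'
from h import *
im=snap("scene","d1s");print(find("scene","spoon1"));
t=snap("top","d1t");print(find("top","spoon1"));st()
print(goto((.4205,-.1965,.020),-5))
E
```

```text
[(0.67, array([ 0.4178, -0.1932,  0.0039]), array([250., 200.])), (0.33, array([ 0.6674, -0.345 ,  0.0008]), array([186., 296.]))]
[(0.67, array([ 0.5009, -0.415 ,  0.0066]), array([516., 282.]))]
t 26.62 [ 0.4229 -0.1795  0.1238] [-89.4  -1.8  -5.2] F [-0.6  0.6  0.6] op 0.0425 j6 [-39.   4. 115.   2.  60. -34.]
(array([ -4., 104., -18.]), np.float64(-0.004))
```

View pics/d1s.png

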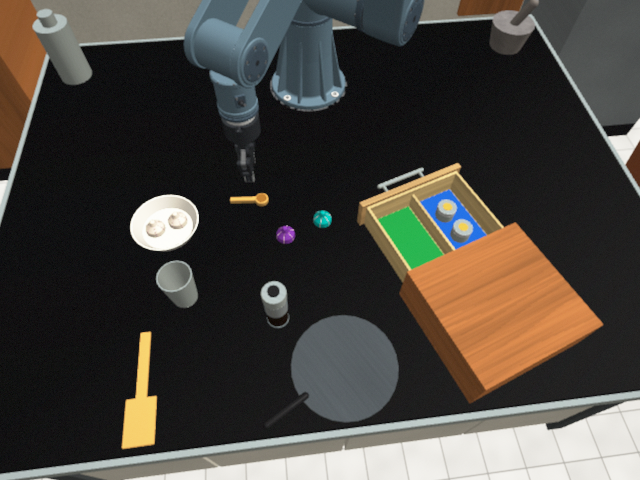

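Emit:
{"fn": "carry_out", "kwargs": {"rows": [{"x": -2,"y": 25,"z": -10,"turn": 0,"fingers": 50},{"x": -3,"y": 55,"z": -18,"turn": 0,"fingers": 50},{"x": -4,"y": 80,"z": -18,"turn": 0,"fingers": 50},{"x": -4,"y": 97,"z": -18,"turn": 0,"fingers": 50},{"x": -4,"y": 104,"z": -18,"turn": 0,"fingers": 50},{"x": -4,"y": 104,"z": -18,"turn": 0,"fingers": 40},{"x": -4,"y": 104,"z": -18,"turn": 0,"fingers": 20},{"x": -4,"y": 104,"z": -18,"turn": 0,"fingers": 0},{"x": -4,"y": 104,"z": -18,"turn": 0,"fingers": 0},{"x": -4,"y": 104,"z": -18,"turn": 0,"fingers": 0},{"x": -4,"y": 104,"z": -18,"turn": 0,"fingers": 0}], "grip_force": 35}}

```text
time_s: 27.53
eef_pos: [0.4216, -0.1967, 0.0208]
eef_rot: [-89.5, -1.9, -5.3]
wrist_force: [1.2, 3.1, 7.8]
opening: 0.0117
```

Emit:
{"fn": "carry_out", "kwargs": {"rows": [{"x": 0,"y": -15,"z": 0,"turn": 0,"fingers": 0},{"x": 0,"y": -45,"z": 0,"turn": 0,"fingers": 0},{"x": 0,"y": -80,"z": 0,"turn": 0,"fingers": 0},{"x": 0,"y": -115,"z": 0,"turn": 0,"fingers": 0},{"x": 0,"y": -140,"z": 0,"turn": 0,"fingers": 0},{"x": 0,"y": -150,"z": 0,"turn": 0,"fingers": 0},{"x": 0,"y": -150,"z": 0,"turn": 0,"fingers": 0}]}}

```text
time_s: 28.12
eef_pos: [0.4178, -0.1989, 0.1736]
eef_rot: [-89.7, -2.2, -5.3]
wrist_force: [0.4, -0.6, -0.7]
opening: 0.0122
```

```bash
python3 - <<'E'
from h import *
im=snap("scene","d2s");st()
cv2.imwrite("pics/d2c.png",cv2.resize(im[80:280,150:350,::-1],(600,600)))
b=np.array([.517,.140,0]);a=np.radians(18.8);X=np.array([np.cos(a),np.sin(a),0])
t=b+.08*X;print(t)
print(goto(t+[0,0,.18],-71.5))
E
```

```text
t 28.17 [ 0.4168 -0.1981  0.1714] [-89.6  -2.1  -5.3] F [ 0.   0.3 -1.1] op 0.0119 j6 [-41.  -1. 113.   2.  66. -37.]
[0.59273194 0.16578126 0.        ]
(array([142.,  -1., 378.]), np.float64(1.156))
```

View pics/d2c.png

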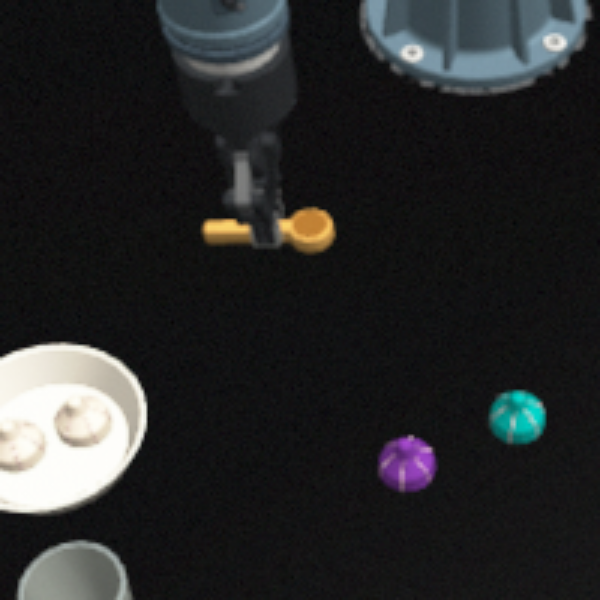

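Emit:
{"fn": "carry_out", "kwargs": {"rows": [{"x": 13,"y": 0,"z": 34,"turn": 0.11,"fingers": 0},{"x": 26,"y": 0,"z": 68,"turn": 0.22,"fingers": 0},{"x": 38,"y": 0,"z": 102,"turn": 0.33,"fingers": 0},{"x": 51,"y": 0,"z": 136,"turn": 0.44,"fingers": 0},{"x": 64,"y": 0,"z": 170,"turn": 0.55,"fingers": 0},{"x": 77,"y": 0,"z": 204,"turn": 0.66,"fingers": 0},{"x": 90,"y": 0,"z": 238,"turn": 0.77,"fingers": 0},{"x": 102,"y": 0,"z": 272,"turn": 0.88,"fingers": 0},{"x": 115,"y": 0,"z": 306,"turn": 0.99,"fingers": 0},{"x": 128,"y": -1,"z": 340,"turn": 1.1,"fingers": 0},{"x": 142,"y": -1,"z": 378,"turn": 1.156,"fingers": 0},{"x": 142,"y": -1,"z": 378,"turn": 1.156,"fingers": 0}]}}

```text
time_s: 29.17
eef_pos: [0.5931, 0.1712, 0.1769]
eef_rot: [-88.0, -0.3, -71.5]
wrist_force: [-0.1, -0.8, -0.6]
opening: 0.0119
```

Emit:
{"fn": "carry_out", "kwargs": {"rows": [{"x": 0,"y": 0,"z": 0,"turn": 0,"fingers": 0},{"x": 0,"y": 0,"z": 0,"turn": 0,"fingers": 0}]}}

```text
time_s: 29.33
eef_pos: [0.5912, 0.1717, 0.1734]
eef_rot: [-88.4, -0.2, -71.4]
wrist_force: [-0.2, -1.3, -0.2]
opening: 0.012
```

```bash
python3 - <<'E'
from h import *
im=snap("scene","d3s");st()
cv2.imwrite("pics/d3c.png",cv2.resize(im[100:320,330:560,::-1],None,fx=3.4,fy=2.7))
b=np.array([.517,.140,0]);a=np.radians(18.8);X=np.array([np.cos(a),np.sin(a),0])
t=b+.08*X;print(t)
print(goto(t+[0,0,.044],-71.5))
E
```

```text
t 29.38 [0.5914 0.1707 0.1741] [-88.3  -0.2 -71.4] F [-1.7 -0.6 -1.1] op 0.0118 j6 [ 5. 18. 91.  0. 69. 76.]
[0.59273194 0.16578126 0.        ]
(array([  5., 130.,  -4.]), np.float64(0.001))
```

View pics/d3c.png

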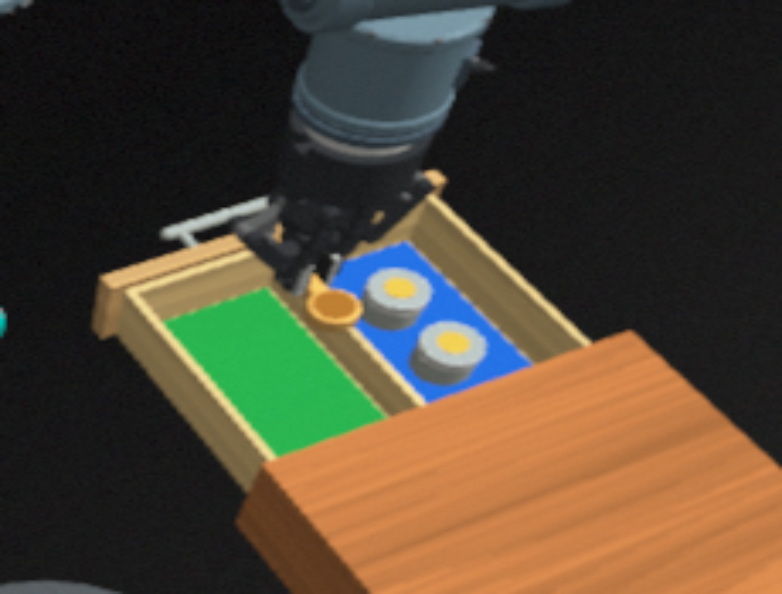

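Emit:
{"fn": "carry_out", "kwargs": {"rows": [{"x": 3,"y": 25,"z": -2,"turn": 0,"fingers": 0},{"x": 5,"y": 55,"z": -3,"turn": 0,"fingers": 0},{"x": 5,"y": 85,"z": -4,"turn": 0,"fingers": 0},{"x": 5,"y": 107,"z": -4,"turn": 0,"fingers": 0},{"x": 5,"y": 123,"z": -4,"turn": 0,"fingers": 0},{"x": 5,"y": 130,"z": -4,"turn": 0,"fingers": 0},{"x": 5,"y": 130,"z": -4,"turn": 0,"fingers": 0}]}}

```text
time_s: 29.97
eef_pos: [0.5929, 0.1642, 0.0436]
eef_rot: [-88.3, -0.2, -71.5]
wrist_force: [-0.0, 0.5, 0.2]
opening: 0.0119
```

Emit:
{"fn": "carry_out", "kwargs": {"rows": [{"x": 0,"y": 0,"z": 0,"turn": 0,"fingers": 20},{"x": 0,"y": 0,"z": 0,"turn": 0,"fingers": 35},{"x": 0,"y": 0,"z": 0,"turn": 0,"fingers": 40},{"x": 0,"y": -30,"z": 0,"turn": 0,"fingers": 40},{"x": 0,"y": -70,"z": 0,"turn": 0,"fingers": 40},{"x": 0,"y": -110,"z": 0,"turn": 0,"fingers": 40},{"x": 0,"y": -135,"z": 0,"turn": 0,"fingers": 40},{"x": 0,"y": -140,"z": 0,"turn": 0,"fingers": 20},{"x": 0,"y": -140,"z": 0,"turn": 0,"fingers": 0},{"x": 0,"y": -140,"z": 0,"turn": 0,"fingers": 0}]}}

```text
time_s: 30.8
eef_pos: [0.5885, 0.1632, 0.1831]
eef_rot: [-88.4, -0.2, -71.5]
wrist_force: [-0.5, -0.1, -0.6]
opening: 0.0002
```

```bash
python3 - <<'E'
from h import *
im=snap("scene","d4s");st();print(find("scene","cab_drawer0_handle"))
print(goto((.385,.15,.19),18.8))
E
```

```text
t 30.85 [0.5878 0.1631 0.1819] [-88.5  -0.2 -71.5] F [0.5 0.3 0.4] op 0.0001 j6 [ 4. 17. 91.  0. 70. 76.]
[(0.64, array([0.442 , 0.1826, 0.0669]), array([402., 178.]))]
(array([ -52.,  -14., -196.]), np.float64(1.565))
```

View pics/d4s.png

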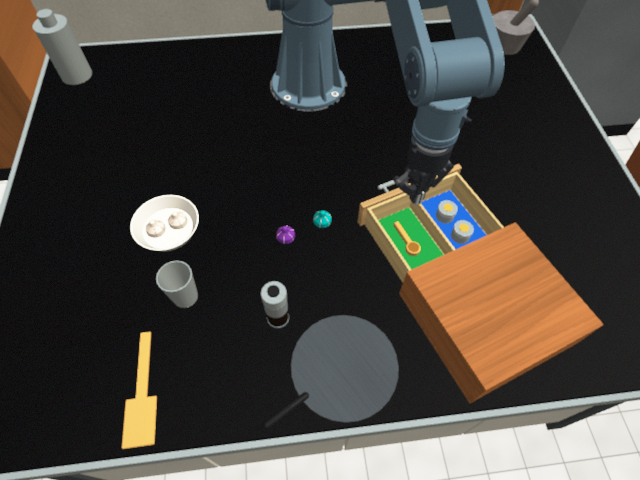

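```bash
python3 - <<'E'
from h import *
print(goto((.39,.159,.18),-71.2))
E
```

```text
(array([ -59.,   -4., -189.]), np.float64(-0.006))
```

Emit:
{"fn": "carry_out", "kwargs": {"rows": [{"x": -10,"y": -1,"z": -34,"turn": 0,"fingers": 0},{"x": -21,"y": -2,"z": -68,"turn": 0,"fingers": 0},{"x": -32,"y": -3,"z": -102,"turn": 0,"fingers": 0},{"x": -42,"y": -4,"z": -136,"turn": 0,"fingers": 0},{"x": -52,"y": -4,"z": -168,"turn": 0,"fingers": 0},{"x": -59,"y": -4,"z": -189,"turn": 0,"fingers": 0},{"x": -59,"y": -4,"z": -189,"turn": 0,"fingers": 0},{"x": -59,"y": -4,"z": -189,"turn": 0,"fingers": 0}]}}

```text
time_s: 31.57
eef_pos: [0.3882, 0.1593, 0.1791]
eef_rot: [-88.6, -0.1, -71.5]
wrist_force: [0.7, -0.1, 0.2]
opening: 0.0001
```

```bash
python3 - <<'E'
from h import *
st()
print(goto((.39,.159,.060),-71.2))
E
```

```text
t 31.57 [0.3882 0.1593 0.1791] [-88.6  -0.1 -71.5] F [ 0.7 -0.1  0.2] op 0.0001 j6 [  6.  -7. 118.   0.  67.  77.]
(array([  1., 119.,  -1.]), np.float64(-0.005))
```

Emit:
{"fn": "carry_out", "kwargs": {"rows": [{"x": 0,"y": 35,"z": 0,"turn": 0,"fingers": 0},{"x": 0,"y": 70,"z": 0,"turn": 0,"fingers": 0},{"x": 1,"y": 100,"z": -1,"turn": 0,"fingers": 0},{"x": 1,"y": 115,"z": -1,"turn": 0,"fingers": 0},{"x": 1,"y": 119,"z": -1,"turn": 0,"fingers": 0},{"x": 1,"y": 119,"z": -1,"turn": 0,"fingers": 0}]}}

```text
time_s: 32.07
eef_pos: [0.3898, 0.1583, 0.0585]
eef_rot: [-88.9, -0.1, -71.5]
wrist_force: [0.2, 0.4, -0.2]
opening: 0.0002
```

```bash
python3 - <<'E'
from h import *
st()
im=snap("scene","e1s");cv2.imwrite("pics/e1c.png",cv2.resize(im[100:320,330:560,::-1],None,fx=3.4,fy=2.7))
print(goto((.600,.231,.060),-71.2))
E
```

```text
t 32.07 [0.3898 0.1583 0.0585] [-88.9  -0.1 -71.5] F [ 0.2  0.4 -0.2] op 0.0002 j6 [  6.   7. 122.   0.  50.  77.]
(array([ -2.,   5., 221.]), np.float64(-0.006))
```

View pics/e1c.png

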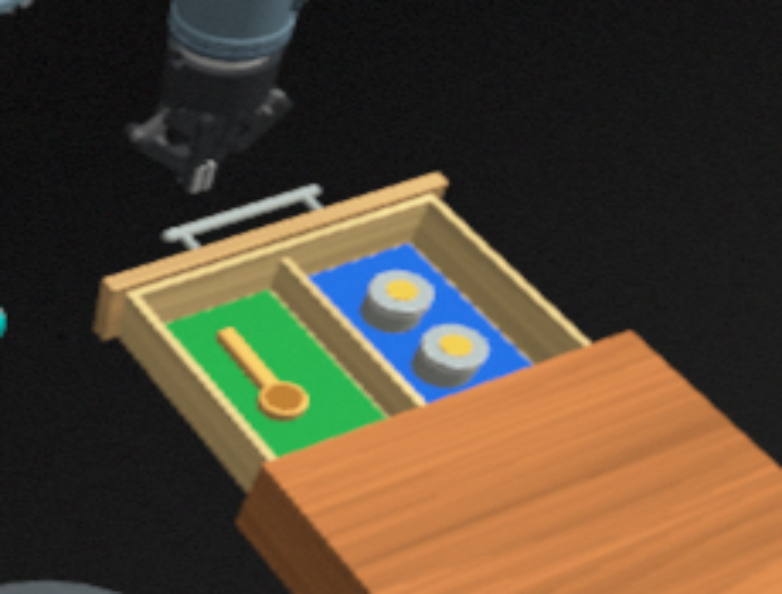

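Emit:
{"fn": "carry_out", "kwargs": {"rows": [{"x": 0,"y": 0,"z": 12,"turn": 0,"fingers": 0},{"x": 0,"y": 0,"z": 24,"turn": 0,"fingers": 0},{"x": 0,"y": 0,"z": 30,"turn": 0,"fingers": 0},{"x": 0,"y": 0,"z": 36,"turn": 0,"fingers": 0},{"x": 0,"y": 0,"z": 44,"turn": 0,"fingers": 0},{"x": 0,"y": 1,"z": 54,"turn": 0,"fingers": 0},{"x": 0,"y": 1,"z": 65,"turn": 0,"fingers": 0},{"x": 0,"y": 1,"z": 77,"turn": 0,"fingers": 0},{"x": -1,"y": 2,"z": 89,"turn": 0,"fingers": 0},{"x": -1,"y": 2,"z": 101,"turn": 0,"fingers": 0},{"x": -1,"y": 2,"z": 112,"turn": 0,"fingers": 0},{"x": -1,"y": 2,"z": 122,"turn": 0,"fingers": 0}]}}

```text
time_s: 33.12
eef_pos: [0.5066, 0.1985, 0.0601]
eef_rot: [-88.8, -0.1, -71.5]
wrist_force: [-1.8, -0.6, -0.6]
opening: 0.0003
```

```bash
python3 - <<'E'
from h import *
im=snap("scene","e2s");cv2.imwrite("pics/e2c.png",cv2.resize(im[100:320,330:560,::-1],None,fx=3.4,fy=2.7))
st()
print(goto((.602,.2315,.060),-71.2))
E
```

```text
t 33.17 [0.5087 0.1988 0.0607] [-88.6  -0.1 -71.5] F [ 1.  -0.3  0.7] op 0.0 j6 [  9.  20. 104.   0.  54.  80.]
(array([-1.,  3., 99.]), np.float64(-0.006))
```

View pics/e2c.png

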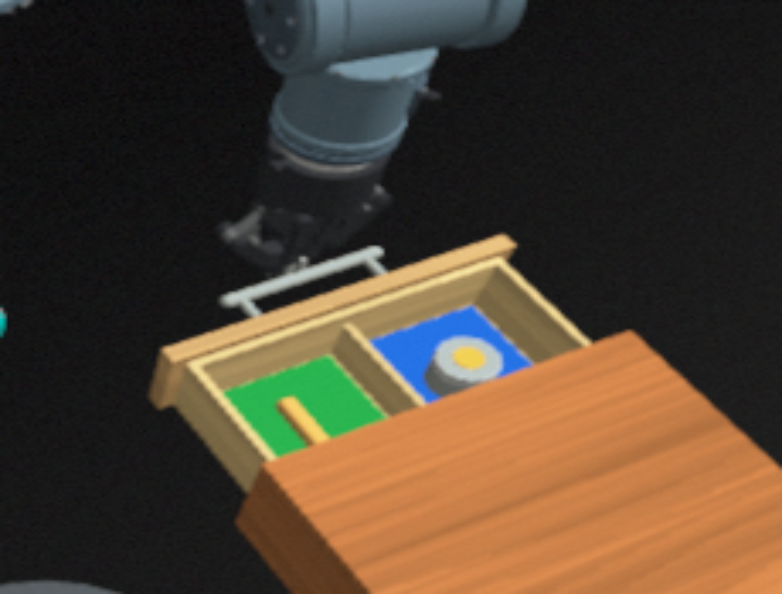

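Works smoothly; continue.

Emit:
{"fn": "carry_out", "kwargs": {"rows": [{"x": 0,"y": 0,"z": 8,"turn": 0,"fingers": 0},{"x": 0,"y": 0,"z": 18,"turn": 0,"fingers": 0},{"x": 0,"y": 0,"z": 28,"turn": 0,"fingers": 0},{"x": 0,"y": 1,"z": 38,"turn": 0,"fingers": 0},{"x": 0,"y": 1,"z": 48,"turn": 0,"fingers": 0},{"x": 0,"y": 1,"z": 58,"turn": 0,"fingers": 0},{"x": 0,"y": 2,"z": 68,"turn": 0,"fingers": 0},{"x": -1,"y": 2,"z": 77,"turn": 0,"fingers": 0},{"x": -1,"y": 2,"z": 85,"turn": 0,"fingers": 0},{"x": -1,"y": 2,"z": 92,"turn": 0,"fingers": 0},{"x": -1,"y": 2,"z": 97,"turn": 0,"fingers": 0},{"x": -1,"y": 2,"z": 99,"turn": 0,"fingers": 0}]}}

```text
time_s: 34.17
eef_pos: [0.6031, 0.2313, 0.0613]
eef_rot: [-88.6, -0.1, -71.5]
wrist_force: [-0.5, -0.0, -0.1]
opening: -0.0002
```

```bash
python3 - <<'E'
from h import *
im=snap("scene","e3s");cv2.imwrite("pics/e3c.png",cv2.resize(im[100:320,330:560,::-1],None,fx=3.4,fy=2.7))
st()
E
```

```text
t 34.22 [0.6032 0.2313 0.0613] [-88.6  -0.1 -71.5] F [0.1 1.  0.6] op -0.0001 j6 [10. 30. 89.  0. 59. 82.]
```

View pics/e3c.png

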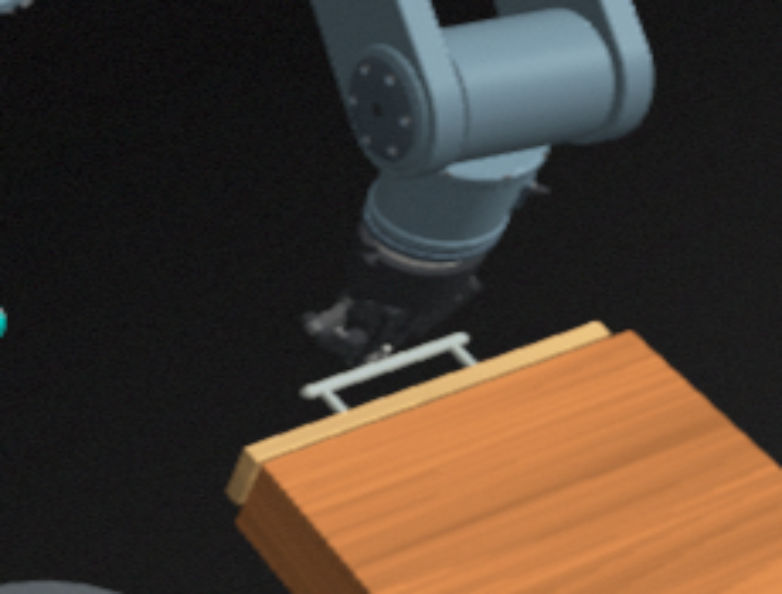

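Almost or fully shut; push gently further until the force rises.

Emit:
{"fn": "carry_out", "kwargs": {"rows": [{"x": 0,"y": 0,"z": 2,"turn": 0,"fingers": 0},{"x": 0,"y": 0,"z": 4,"turn": 0,"fingers": 0},{"x": 0,"y": 0,"z": 6,"turn": 0,"fingers": 0},{"x": 0,"y": 0,"z": 6,"turn": 0,"fingers": 0}]}}

```text
time_s: 34.55
eef_pos: [0.6092, 0.2333, 0.0616]
eef_rot: [-88.5, -0.1, -71.5]
wrist_force: [-0.5, -0.9, -0.2]
opening: -0.0002
```

Emit:
{"fn": "carry_out", "kwargs": {"rows": [{"x": 0,"y": 0,"z": 2,"turn": 0,"fingers": 0},{"x": 0,"y": 0,"z": 4,"turn": 0,"fingers": 0},{"x": 0,"y": 0,"z": 5,"turn": 0,"fingers": 0},{"x": 0,"y": 0,"z": 5,"turn": 0,"fingers": 0}]}}

```text
time_s: 34.88
eef_pos: [0.6105, 0.2338, 0.0614]
eef_rot: [-89.0, -0.1, -71.5]
wrist_force: [-14.9, -6.0, 11.6]
opening: 0.0001
```

Emit:
{"fn": "carry_out", "kwargs": {"rows": [{"x": 0,"y": 0,"z": -10,"turn": 0,"fingers": 0},{"x": 0,"y": 0,"z": -35,"turn": 0,"fingers": 0},{"x": 0,"y": -15,"z": -65,"turn": 0,"fingers": 0},{"x": 0,"y": -45,"z": -90,"turn": 0,"fingers": 0},{"x": 0,"y": -80,"z": -120,"turn": 0,"fingers": 0},{"x": 0,"y": -115,"z": -150,"turn": 0,"fingers": 0},{"x": 0,"y": -150,"z": -180,"turn": 0,"fingers": 0},{"x": 0,"y": -180,"z": -205,"turn": 0,"fingers": 0},{"x": 0,"y": -180,"z": -210,"turn": 0,"fingers": 0},{"x": 0,"y": -180,"z": -210,"turn": 0,"fingers": 0},{"x": 0,"y": -180,"z": -210,"turn": 0,"fingers": 0}]}}

```text
time_s: 35.8
eef_pos: [0.409, 0.1667, 0.2389]
eef_rot: [-88.8, -0.2, -71.5]
wrist_force: [0.0, -0.0, -0.3]
opening: -0.0001
```

```bash
python3 - <<'E'
from h import *
im=snap("scene","f1s");print(find("scene","garlic1"),find("scene","cab_drawer0_handle"));t=snap("top","f1t")
cv2.imwrite("pics/f1c.png",cv2.resize(t[140:250,90:280,::-1],None,fx=4,fy=4))
st();print(find("top","cab_drawer0_handle"))
E
```

```text
[(0.81, array([ 0.539 , -0.1154,  0.0015]), array([285., 237.])), (0.72, array([ 0.4764, -0.3681,  0.0071]), array([178., 225.])), (0.57, array([ 5.084e-01, -2.300e-02,  2.000e-04]), array([321., 223.])), (0.53, array([ 0.4883, -0.4205,  0.0067]), array([156., 231.]))] [(0.9, array([0.6217, 0.2415, 0.0669]), array([445., 237.])), (0.26, array([ 0.4778, -0.369 ,  0.0092]), array([177., 225.]))]
t 36.0 [0.4084 0.1667 0.2366] [-89.2  -0.1 -71.5] F [-0.8 -0.3  0.1] op -0.0002 j6 [  7.  -7. 112.   0.  75.  78.]
[(0.62, array([0.6268, 0.2392, 0.0605]), array([193., 212.])), (0.57, array([0.7002, 0.2019, 0.0227]), array([217., 182.]))]
```

View pics/f1s.png

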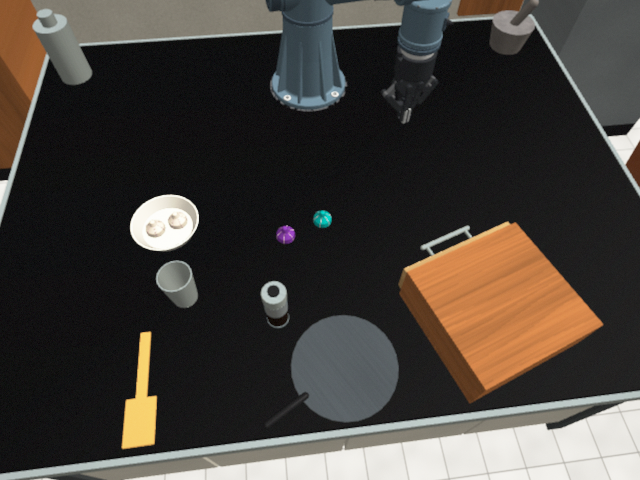

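View pics/f1c.png

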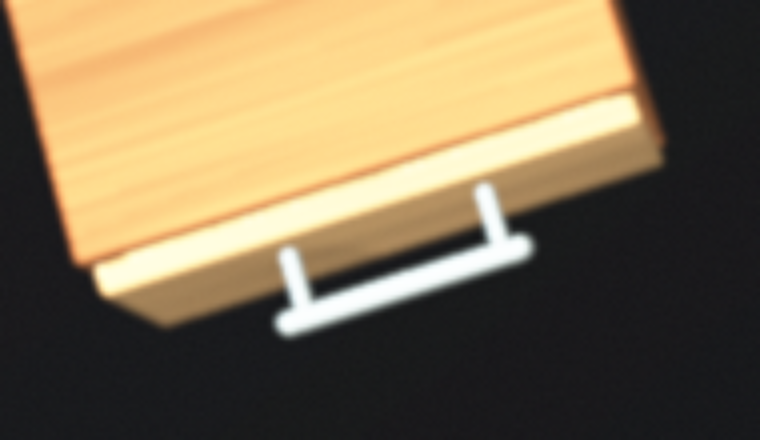

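The drawer front stands flush against the cabinet edge (scene pixel ~455,255), both bulbs are in the dish (~156,228 and 178,220), and the grinder (275,300) and tumbler (180,285) haven't moved.

```bash
python3 - <<'E'
from rig import env
print(env.finish_job())
E
```

```text
the job is handed in; nothing more can be done
None
```

The counter is tidied, and the job was handed in at about 36 s. I pulled the drawer out to its stop by its handle. Five things were there: two white garlic bulbs, two tins and one spoon (no second spoon was visible in either camera view). The bulbs went in the dish, the tins in the blue-lined bay and the spoon in the green-lined bay. I then pushed the drawer shut until it met its stop, where the wrist force rose to about 20 N.

- **Last checks:** the final pictures show the drawer front flush against the cabinet, both bulbs standing in the dish, and the grinder, tumbler and coloured look-alikes where they were. The arm is clear of everything. The tins and spoon were last seen lying in place while the drawer was still partly open; they can't be seen once it is shut.
- **Things that were off:**
  - The final handle position reads about 5 mm apart in the two cameras, which is within the networks' error.
  - As the gripper came down on the handle, it nudged the drawer a few mm further in before the pull.
  - Pulling at the stop briefly put about 67 N on the wrist, under the 120 N limit.

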